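# Clamp a bar in a tilted work holder

### The arm

A 6-joint arm with a two-finger parallel gripper is mounted at the origin on the work surface. World frame = base frame: x ahead of the robot, y to its left, z up, the work surface at z = 0. Lengths are in m, angles in rad, forces in N, time in s.
With the tool pointing down it reaches from about 0.375 to 0.75 m from the base axis. Payload 9 kg.
Tool frame: the origin (TCP) lies between the finger pads; the fingertips stand 8 mm ahead of it and the grasp point (between the pads) lies 11 mm behind it; z points along the fingers, x is the direction in which the jaws open and shut, and the axes are right-handed (so a half turn about z gives the same grasp; the last joint's range is limited). The gripper opens to 85 mm and grips with 20 to 120 N. Pads are 22 mm wide; open, the fingers measure 114 mm over their backs; the gripper's body (76 mm by 85 mm) begins 54 mm behind the grasp point. The pads swing forward as they close: fully open they stand 13 mm farther back than shut.
Start: joints at [-1.475, 0.104, 0.097, 1.564, 0, 1.353], TCP at [0.185, -0.571, 0.239] pointing down, gripper open.
Joint ranges: [-2.99, 2.99], [-0.84, 1.86], [-1.1, 1.16], [-1.84, 2.11], [-1.51, 1.56], [-3.14, 3.14]. Speed limits (rad/s): [2.22, 2.22, 2.57, 3.14, 3.14, 3.14].

### API

Orientations are given as a unit quaternion [x, y, z, w].
In Python, from bench import manip gives the robot as it stands.
- The arm moves only by the tool servo_tool, never from a script. Its argument "deltas" is a list of rows, each a list of 2 entries, a list of its own where there are three numbers: the shift along the world's x, y, z in units of 50 mm (1.0 is 50 mm), then the turn about the world's z in units of 8 degrees (1.0 is 8 degrees). A call has exactly 10 rows; each row is the pose to reach, as a shift and turn from the pose commanded when the call began; what a row does not reach only later rows make up. A row lasts 1/8 s, in which the tool goes at most 62.5 mm and 10.7 degrees, less where a joint would pass 70% of its speed; a pose out of reach is approached as far as the arm can. A call with a gripper value outside its range is refused whole. "hand" is the gripper's target within -1 to 1 (fully open at 1, half-way at 0, shut at -1), set as the call begins (left out, the last holds). The fingers move at their own pace and stop on an object; the grip force is fixed at half the most. Time passes only in rows, so rows that repeat a pose let the fingers close, or fill a call up. It gives the time, the measured TCP pose, the force and the opening at its end, in the units of the state.
- manip.sense(): the state, without advancing time (a new reading comes with each control period).
- manip.capture(name): name is "scene" or "side" or "wrist"; returns the picture (480x640x3 uint8, red, green, blue); there is no depth.
- manip.camera_params(name): a dict with "vfov" (degrees; the focal length in pixels is half the picture's height over the tangent of half this angle, whatever the lens; pixels are square), "cx", "cy" (the principal point, pixels), "distortion" ([k1, k2, p1, p2, k3] as OpenCV has them; the pictures are not rectified), "extrinsics" (4x4, takes a point from camera to world coordinates). Camera axes: x right, y down, z forward; pixel columns grow to the right and rows downward; lengths in m; the calibration is good to about 2 mm. A picture is of the moment at which its call begins: read the wrist's pose just before it. camera_params takes no time and is no camera call; for the wrist camera it gives the pose at the moment of the call.
- manip.job_done(): hands the job in, once; it reports no verdict.
Trained networks look in the newest picture that a camera, given by its name, has taken for a name from the list of things; names that differ only in an ending like _2 or _b are one class to them, and where a whole thing is asked for, a point or a joint stands for the part that bears it (a point fixed in the world has none). Each returns a list of dicts, best first, with "p" (0 to 1); they miss things now and then, are a little off and sometimes report something else, mostly with a low value. They report only what shows in the picture. A call takes as long as a camera call. They do not tell look-alikes from the thing itself.
- manip.find_in(camera, thing): "at" ([column, row] in pixels, amid what is visible of it).
- manip.place_of(camera, thing): "at" ([column, row] in pixels: a listed point, or the origin of a listed thing).
The state is a dict: "time_s": time; "q": joint angles; "joint_vel": joint speeds; "tau": joint torques, N m; "position": TCP position; "eef_rot": TCP orientation; "ft_force": force on the tool from outside, world axes, zero at the start; "moment": the same for the moment, N m; "gripper_width": opening from 0.0 (shut) to 1.0 (fully open).
Only numpy, scipy, OpenCV 4.12 (cv2) and the standard library are available. Lean on these libraries where they do the work, as an engineer would, in place of code of your own. Each camera call takes 0.05 s, during which the arm holds its last target.

### The job

Lay the blue bar flat on the sloping bed of the grey work holder, lengthwise and centred on the bed along its low-edge tabs with one end under the clamp foot, and let go of it. Then screw the yellow thumbscrew down, regripping as often as needed, until the foot touches the bar and about a quarter turn more, so that the bar is held firmly but not crushed, and let go. Leave the tape roll, glue bottle and pliers alone.

Things in the scene. Friction and masses are not known exactly. Their poses are not given: they have to be found in the camera images.
- bed (a point): Middle of the top face of the grey, bolted-down work holder's bright metal bed: a strip 160 mm long (this point's y, level) and 30 mm wide (x, uphill, roughly towards the robot), 75 mm over the table here. z is square to the face, leaning 30 degrees from vertical to the low side, away from the robot. Fingers find free space beside both long edges at y = -15 to 68 mm.
- tabs (a point): On the bed's low edge between two dark tabs, which stand 4 mm above the bed's face with inner faces at bed x = -12.5 mm, one at bed y = -45 to -15 mm and one at y = 68 to 80 mm. They keep the bar from sliding off.
- overarm (a point): Where the screw's axis leaves the top of the overarm: bed x = 0, y = -50 mm, 60 mm above the bed's face. The arm is 26 mm wide (bed y) and 12 mm thick, reaches from x = -18 to 42 mm and stands on a neck at x = 26 to 42 mm. The bar passes under it.
- bar_center (a point): Centre of the loose blue metal bar, 150 mm long (its y), 20 mm wide (x), 18 mm thick (z), 0.11 to 0.18 kg, flat on the table at the start; both ends are alike. In place on the bed its length runs along the bed and its centre is at bed x = 0 (-2.5 mm if against the tabs), y = 0, z = 9 mm.
- thumbscrew_center (a point): Centre of the yellow knurled knob, 34 mm across, 20 mm high, on the screw's axis; z along the axis, out of the bed (these axes do not spin with it). Clockwise, seen from its outer end, lowers knob and foot 8 mm a turn. At the start it is 89 to 92 mm above the bed's face; at 82 mm the foot meets the bar.
- spindle: The screw's stem with the black sprung clamp foot, an 18 mm disc; origin at the middle of the unpressed foot's underside, 64 mm below the knob's centre. The screw turns against 0.12 N m of friction, plus 0.0013 N m per newton of clamping, and stays where left. The foot gives 1 mm per 25 N: after it touches, a quarter turn more is firm, half a turn too hard.
- bar: The blue bar again; origin at the centre of its underside.
- tape_roll: Black tape roll, bystander, 60 mm across, 19 mm high; origin at the centre of its underside.
- glue_bottle: Small glue bottle with orange cap, bystander, 38 mm across, 85 mm tall; origin at the centre of its underside.
- pliers: Yellow-handled pliers lying flat, bystander, about 160 mm long along its x, 60 mm wide, 16 mm high; origin near the pivot.
Not all that is in view belongs to the job. There is more than one size of the bar; the job needs the middle-sized.

How it is judged:
On the way:
1. the bar lies flat and centred on the sloping bed, let go, and the foot does not press on it yet (x of bar_center in the frame of bed between -0.005 and 0.005 m and y of bar_center in the frame of bed between -0.012 and 0.012 m and z of bar_center in the frame of bed below 0.012 m and angle between the y axis of bar_center and the y axis of bed, either way round below 0.08 rad and angle between the z axis of bar_center and the z axis of bed, either way round below 0.08 rad and contact force between the fingers and bar below 0.1 N and contact force between spindle and bar below 0.5 N), for 0.2 s.
At the end, for the whole second after the job is handed in: The bar lies flat on the bed, centred to 5 mm across and 12 mm along, aligned to 0.08 rad and at rest, and the foot presses on it with more than 20 N; everything is let go (x of bar_center in the frame of bed between -0.005 and 0.005 m and y of bar_center in the frame of bed between -0.012 and 0.012 m and z of bar_center in the frame of bed below 0.012 m and angle between the y axis of bar_center and the y axis of bed, either way round below 0.08 rad and angle between the z axis of bar_center and the z axis of bed, either way round below 0.08 rad and linear speed of bar below 0.01 m/s and contact force between spindle and bar above 20 N); the robot touches nothing.
It fails at once if the thumbscrew is cranked too hard: the foot presses on the bar with more than 90 N (contact force between spindle and bar above 90 N).
It fails at once if the tape roll, glue bottle or pliers are moved by more than 20 mm (distance of any of tape_roll, glue_bottle, pliers from where it was at the start of the episode above 0.02 m).
It also fails if it takes over 72 s, if anything falls off the work surface, if the arm or the gripper's body presses on something with over 40 N, if the wrist force passes 120 N, or if a joint passes its speed limit or range.

## Working session

There is one attempt and no reset: what is moved stays moved. The work goes in short steps, Python scripts to look and compute and a tool call to move; the robot and the scene stay as the last step left them, time stands still between calls to the robot, and variables do not carry over. Pictures are saved under pics/ and viewed, and the job is handed in when it is done.

Besides the shell and the picture viewer there is one more tool, called after "Request:" in YAML: its name, and indented under it one key for each argument. servo_tool: Moves the arm, as the interface text tells. Its arguments: {"type":"object","properties":{"deltas":{"type":"array"},"hand":{"type":"number"}},"required":["deltas"]}

```bash
ls -la; mkdir -p pics; cat > h.py <<'E'
import numpy as np, cv2
from bench import manip
def K(c):
    p=manip.camera_params(c); f=240/np.tan(np.radians(p['vfov'])/2)
    return np.array([[f,0,p['cx']],[0,f,p['cy']],[0,0,1.]]),np.array(p['distortion'],float),np.array(p['extrinsics'],float)
def ray(c,px,P=None):
    k,d,T=P or K(c)
    u=cv2.undistortPointsIter(np.array([[px]],float),k,d,None,None,(3,100,1e-10))[0,0]
    v=T[:3,:3]@np.array([u[0],u[1],1.]); return T[:3,3],v/np.linalg.norm(v)
def onz(c,px,z,P=None):
    o,v=ray(c,px,P); return o+v*(z-o[2])/v[2]
def tri(rs):
    A=np.zeros((3,3));b=np.zeros(3)
    for o,v in rs:
        M=np.eye(3)-np.outer(v,v);A+=M;b+=M@o
    x=np.linalg.solve(A,b)
    return x,[np.linalg.norm((np.eye(3)-np.outer(v,v))@(x-o)) for o,v in rs]
def proj(c,X,P=None):
    k,d,T=P or K(c); Ti=np.linalg.inv(T)
    X=np.atleast_2d(X).astype(float)
    return cv2.projectPoints(X,cv2.Rodrigues(Ti[:3,:3])[0],Ti[:3,3],k,d)[0][:,0]
def cap(c,name):
    im=manip.capture(c); cv2.imwrite('pics/%s.png'%name,im[:,:,::-1]); return im
E
python3 - <<'E'
from h import *
np.set_printoptions(precision=4,suppress=True)
for c in ['scene','side','wrist']:
    P=K(c); cap(c,c+'0')
    print(c,P[0][0,0],P[1],P[2].tolist())
    for t in ['bed','tabs','overarm','bar_center','thumbscrew_center','tape_roll','glue_bottle','pliers']:
        print(t,[(np.round(d['at'],1).tolist(),round(d['p'],2)) for d in manip.place_of(c,t)][:4])
print(manip.sense())
E
```

```text
total 12
drwxr-xr-x  3 agent agent 4096 Dec  7 07:04 .
drwxr-xr-x 23 root  root  4096 Dec  7 07:04 ..
drwxr-xr-x  2 agent agent 4096 Dec  7 07:04 pics
scene 561.9075131452145 [-0.1478  0.      0.      0.      0.    ] [[0.17394924050790533, 0.80762912737231, -0.563450844658666, 1.199075286375205], [0.9847069824220622, -0.13702656729519072, 0.10759125719375855, -0.1204577805321837], [0.00968609807713217, -0.5735493984611421, -0.8191137082413543, 1.0973149048908057], [0.0, 0.0, 0.0, 1.0]]
bed [([362.4, 245.6], 0.74), ([393.8, 226.5], 0.62)]
tabs [([353.8, 253.8], 0.56)]
overarm [([387.6, 233.2], 0.7), ([384.2, 237.6], 0.62)]
bar_center [([219.5, 269.8], 0.91), ([225.6, 205.8], 0.78), ([267.9, 314.4], 0.65)]
thumbscrew_center [([395.8, 231.9], 0.63)]
tape_roll [([451.1, 308.9], 0.93)]
glue_bottle []
pliers [([204.9, 364.2], 0.86)]
side 496.00761609162157 [-0.0442  0.      0.      0.      0.    ] [[-0.8272747827755349, -0.3091055150115277, 0.4691164187844524, 0.012916817689426298], [-0.5617958595261644, 0.45315245461856035, -0.692125902630751, 0.7788373893953934], [0.0013586769114537203, 
[... 673 characters left out ...]
 -0.5495112086485913], [0.0004159872036008698, 0.26650547456332, -0.9638333149369891, 0.37534320782008346], [0.0, 0.0, 0.0, 1.0]]
bed []
tabs []
overarm []
bar_center []
thumbscrew_center []
tape_roll []
glue_bottle []
pliers []
{'time_s': 1.35, 'q': array([-1.4747,  0.1041,  0.0973,  1.5639, -0.    ,  1.3531]), 'joint_vel': array([-0.0002, -0.0001,  0.0003, -0.0016,  0.0014, -0.0002]), 'tau': array([ -0.0002, -55.6734,  50.3788,  -0.0004,  -0.0004,  -0.    ]), 'position': array([ 0.1852, -0.5707,  0.2393]), 'eef_rot': array([ 0.8089, -0.5879,  0.    ,  0.    ]), 'ft_force': array([ 0.3593,  0.3791, -0.1638]), 'moment': array([-0.0084, -0.0382, -0.0349]), 'gripper_width': 0.9986289830817614}
```

View pics/scene0.png

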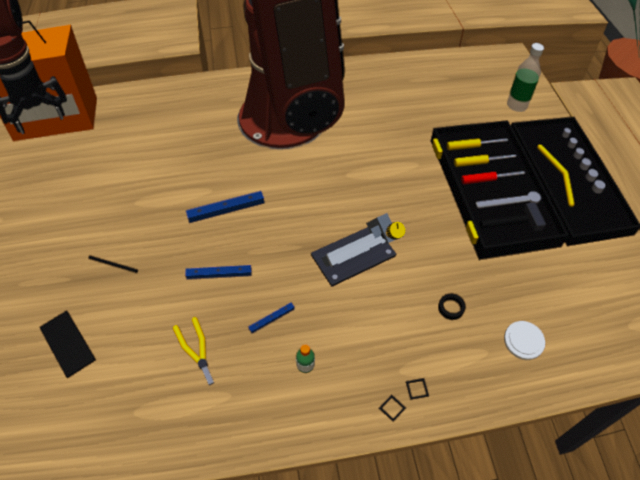

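View pics/side0.png

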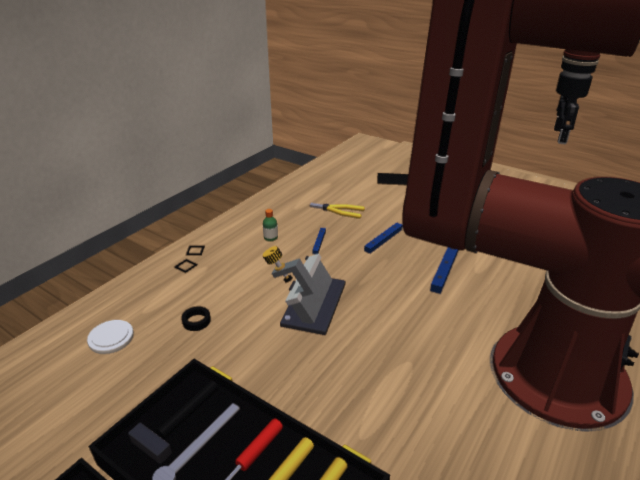

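View pics/wrist0.png

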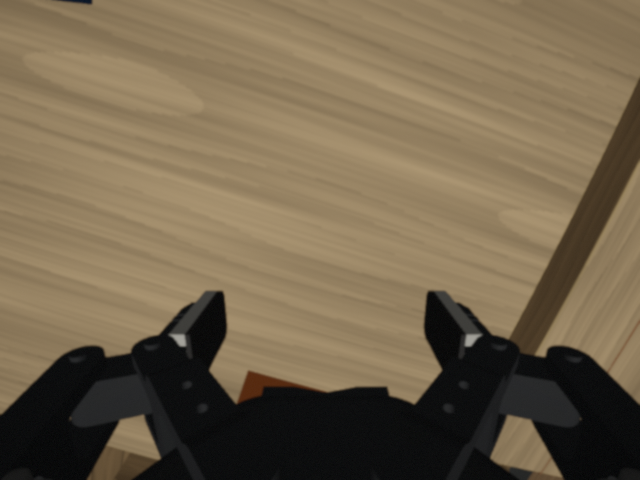

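Scene: three blue bars at (225,206), (219,271), (271,317). The holder is at (355,250) with the yellow knob at (397,230). Pliers are at (200,350), glue at (305,358), tape at (451,306). I'll measure the bar sizes and the holder pose next.

```bash
python3 - <<'E'
from h import *
np.set_printoptions(precision=4,suppress=True)
im=cv2.imread('pics/scene0.png'); hsv=cv2.cvtColor(im,cv2.COLOR_BGR2HSV)
m=cv2.inRange(hsv,(105,120,30),(130,255,255))
n,l,s,c=cv2.connectedComponentsWithStats(m)
for i in range(1,n):
    if s[i,4]>100:
        pts=np.argwhere(l==i)[:,::-1].astype(float)
        W=np.array([onz('scene',p,0.012)[:2] for p in pts])
        r=cv2.minAreaRect(W.astype(np.float32)*1000); cc=W.mean(0)
        u=np.linalg.svd(W-cc)[2][0]; L=np.ptp((W-cc)@u)
        print(c[i],s[i,4],'center',cc,'rect',r,'dir',u,'ang',np.degrees(np.arctan2(u[1],u[0])),'L',L)
P2={'bed':((362.4,245.6),(302.7,275.3)),'tabs':((353.8,253.8),(300.6,270.4)),'overarm':((387.6,233.2),(275.3,267.2)),'thumb':((395.8,231.9),(271.1,256.2)),'bar':((219.5,269.8),(383.5,235.6)),'tape':((451.1,308.9),(193.9,317.8)),'pl':((204.9,364.2),(327.3,211.6))}
for k,(a,b) in P2.items(): print(k,*tri([ray('scene',a),ray('side',b)]))
a=cv2.resize(im[190:300,290:430],None,fx=5,fy=5,interpolation=cv2.INTER_CUBIC);cv2.imwrite('pics/sc_crop.png',a)
b=cv2.imread('pics/side0.png');b=cv2.resize(b[230:340,250:360],None,fx=5,fy=5,interpolation=cv2.INTER_CUBIC);cv2.imwrite('pics/si_crop.png',b)
E
```

```text
[224.5213 206.2865] 869 center [ 0.3091 -0.1861] rect ((308.55548095703125, -184.64080810546875), (36.895877838134766, 190.8277587890625), 9.144129753112793) dir [ 0.1597 -0.9872] ang -80.81218898543833 L 0.1908316846374174
[218.0451 271.4896] 576 center [ 0.4966 -0.2162] rect ((496.4250793457031, -216.7543182373047), (147.21914672851562, 24.801206588745117), 83.88663482666016) dir [-0.1042 -0.9946] ang -95.97994351840855 L 0.14721112154294644
[271.1586 317.165 ] 309 center [ 0.6321 -0.1113] rect ((631.8878784179688, -110.95621490478516), (15.280984878540039, 107.58521270751953), 23.42876625061035) dir [ 0.4018 -0.9157] ang -66.31092366286849 L 0.1075965572167576
bed [0.5223 0.1084 0.0757] [np.float64(0.0017329070911267714), np.float64(0.0017329070911267157)]
tabs [0.5394 0.0882 0.0703] [np.float64(0.0012994570125292747), np.float64(0.0012994570125292844)]
overarm [0.5399 0.1629 0.1266] [np.float64(0.006435563925821819), np.float64(0.0064355639258218906)]
thumb [0.5512 0.1696 0.1506] [np.float64(0.00023762389059259903), np.float64(0.00023762389059262684)]
bar [ 0.4948 -0.2124  0.0158] [np.float64(0.00031637657284418826), np.float64(0.00031637657284429294)]
tape [0.6783 0.2834 0.0068] [np.float64(0.0011581595776051364), np.float64(0.0011581595776050313)]
pl [ 0.7083 -0.2648 -0.0071] [np.float64(0.001614436576246892), np.float64(0.001614436576246946)]
```

View pics/sc_crop.png

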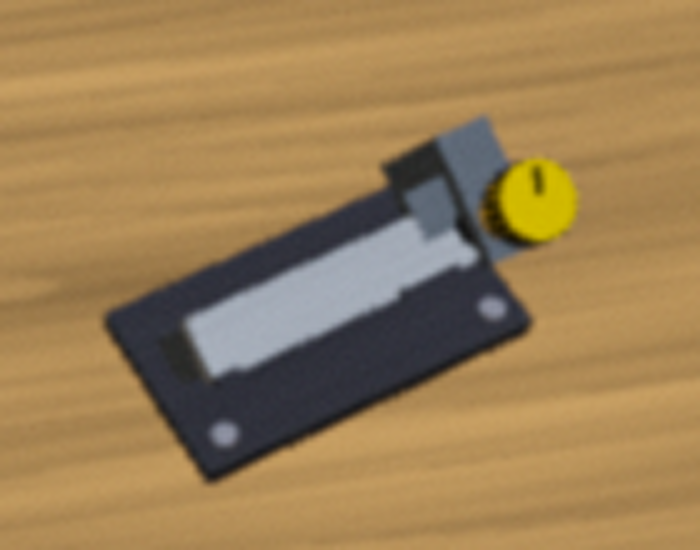

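View pics/si_crop.png

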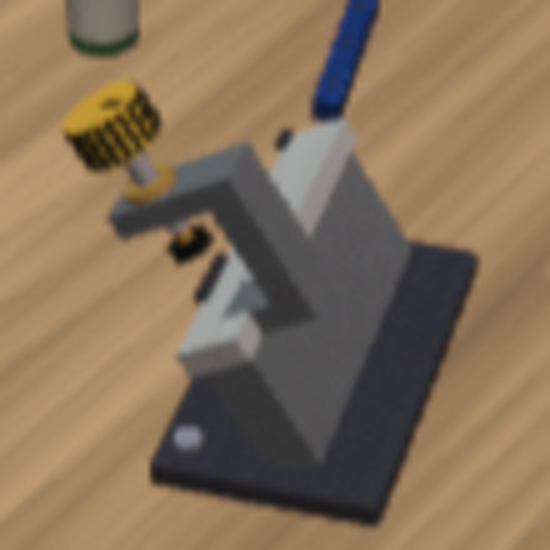

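Request:
servo_tool:
  deltas:
    - [[0.6,1.0,0.05],0.85]
    - [[1.2,2.0,0.1],1.7]
    - [[1.8,3.0,0.15],2.5]
    - [[2.4,4.0,0.2],3.4]
    - [[3.0,5.0,0.25],4.2]
    - [[3.6,6.0,0.3],5.1]
    - [[4.2,7.0,0.35],5.9]
    - [[4.8,8.0,0.4],6.8]
    - [[5.3,9.0,0.4],7.6]
    - [[5.6,10.0,0.4],8.25]
  hand: 1

```text
time_s: 2.6
position: [0.466, -0.0689, 0.2594]
eef_rot: [0.999, -0.051, 0.0, 0.0]
ft_force: [-0.2, -0.3, -0.4]
gripper_width: 0.999
```

Request:
servo_tool:
  deltas:
    - [[0.2,1.0,0],0]
    - [[0.4,2.0,0],0]
    - [[0.7,3.0,0],0]
    - [[0.9,4.0,0],0]
    - [[1.1,5.0,0],0]
    - [[1.2,5.4,0],0]
    - [[1.2,5.4,0],0]
    - [[1.2,5.4,0],0]
    - [[1.2,5.4,0],0]
    - [[1.2,5.4,0],0]

```text
time_s: 3.85
position: [0.5253, 0.1984, 0.2595]
eef_rot: [0.999, -0.053, 0.0, 0.0]
ft_force: [0.7, -0.8, -1.2]
gripper_width: 0.998
```

```bash
python3 - <<'E'
from h import *
P=K('wrist'); cap('wrist','w1'); np.savez('w1.npz',k=P[0],d=P[1],T=P[2])
for t in ['bed','tabs','overarm','thumbscrew_center']:
    print(t,[(np.round(d['at'],1).tolist(),round(d['p'],2)) for d in manip.place_of('wrist',t)][:4])
print(manip.sense()['position'],manip.sense()['time_s'])
E
```

```text
bed [([329.6, 305.3], 0.92)]
tabs [([353.7, 314.0], 0.8)]
overarm [([340.0, 272.9], 0.76)]
thumbscrew_center [([360.8, 276.9], 0.62)]
[0.52521994 0.19910709 0.25936727] 4.1
```

View pics/w1.png

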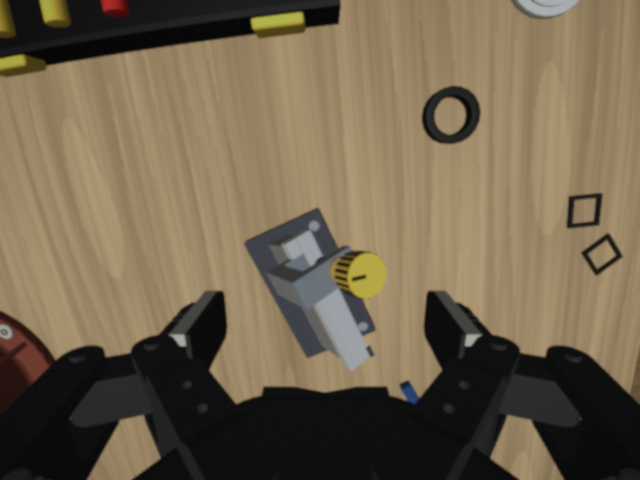

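```bash
python3 - <<'E'
import cv2
im=cv2.imread('pics/w1.png')
cv2.imwrite('pics/w1c.png',cv2.resize(im[200:380,230:400],None,fx=4,fy=4,interpolation=cv2.INTER_CUBIC)[:600*2])
E
```

```text
(no output)
```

View pics/w1c.png

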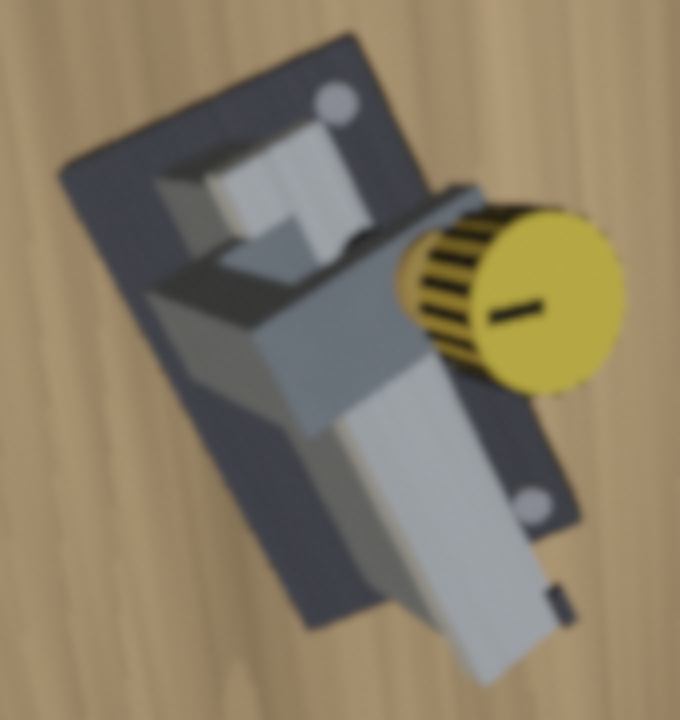

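```bash
cat > fit.py <<'E'
from h import *
from scipy.optimize import least_squares
np.set_printoptions(precision=4,suppress=True)
z=np.load('w1.npz'); P={'wrist':(z['k'],z['d'],z['T']),'scene':K('scene'),'side':K('side')}
w=lambda a,b:(230+a/4,200+b/4); s=lambda a,b:(290+a/5,190+b/5); i=lambda a,b:(250+a/5,230+b/5)
H='H'
obs=[('wrist',(15,-80,0),w(226,178)),('wrist',(-15,-80,0),w(325,122)),('wrist',(15,80,0),w(487,685)),('wrist',(-15,80,0),w(562,622)),
('wrist',(42,-63,60),w(255,330)),('wrist',(42,-37,60),w(312,435)),('wrist',(0,-50,H),w(548,302)),
('scene',(15,80,0),s(185,320)),('scene',(0,-50,H),s(540,199)),('side',(0,-50,H),i(112,103)),('side',(15,80,0),i(350,125)),('side',(-15,-80,0),i(180,352)),('side',(15,-80,0),i(246,318))]
def bed(q):
    t=q[3]; d=np.array([np.cos(t),np.sin(t),0]);u=np.array([0,0,1.]);c,sn=np.cos(np.pi/6),.5
    R=np.c_[-d*c+u*sn,np.cross(d,u),d*sn+u*c]; return R,np.array(q[:3])
def res(q):
    R,o=bed(q); r=[]
    for c,m,p in obs:
        m=np.array([m[0],m[1],(q[4]*1000+10) if m[2]=='H' else m[2]])/1000
        e=proj(c,o+R@m,P[c])[0]-np.array(p); r+=list(e/(1 if c=='wrist' else 1.))
    return r
f=least_squares(res,[.52,.11,.075,-.3,.09],loss='soft_l1')
if __name__=='__main__':
    print(f.x,np.degrees(f.x[3])); print(np.array(res(f.x)).reshape(-1,2))
    R,o=bed(f.x); print(R); 
    for n,m in dict(bed=(0,0,0),tabs=(-12.5,26,0),over=(0,-50,60),knob=(0,-50,f.x[4]*1000)).items(): print(n,o+R@np.array(m)/1000)
    g=lambda c,p:ray(c,p,P[c])
    for n,a in dict(bed=[(362.4,245.6),(302.7,275.3),(329.6,305.3)],over=[(387.6,233.2),(275.3,267.2),(340,272.9)],knob=[(395.8,231.9),(271.1,256.2),(360.8,276.9)]).items():
        print(n,*tri([g(c,p) for c,p in zip(('scene','side','wrist'),a)]))
E
python3 fit.py
```

```text
[0.523  0.1062 0.0745 0.3211 0.0898] 18.398203438690814
[[-0.4021  0.0916]
 [-0.5106 -0.3332]
 [-0.9662 -0.0699]
 [ 0.3123 -0.925 ]
 [ 0.0997  0.4954]
 [-0.2234  0.9817]
 [ 0.1413  0.2644]
 [-0.5729 -0.1873]
 [-1.1797  0.5642]
 [-2.7599  0.6564]
 [-1.3956 -2.1252]
 [-1.8377  0.0587]
 [-3.0501  3.4144]]
[[-0.8218  0.3156  0.4744]
 [-0.2733 -0.9489  0.1578]
 [ 0.5     0.      0.866 ]]
bed [0.523  0.1062 0.0745]
tabs [0.5415 0.0849 0.0682]
over [0.5357 0.1631 0.1265]
knob [0.5499 0.1678 0.1523]
bed [0.5219 0.1076 0.0763] [np.float64(0.002756143719527729), np.float64(0.0008160783492860222), np.float64(0.0020853310972913353)]
over [0.5379 0.1625 0.1269] [np.float64(0.0048483475652668796), np.float64(0.008163498346801672), np.float64(0.0036187196819411366)]
knob [0.5512 0.168  0.1513] [np.float64(0.0012330844188087678), np.float64(0.0018655239089268802), np.float64(0.0028988980986540927)]
```

Request:
servo_tool:
  deltas:
    - [[-0.1,-1.1,0],0]
    - [[-0.2,-2.2,0],0]
    - [[-0.2,-3.3,0],0]
    - [[-0.3,-4.4,-0.3],0]
    - [[-0.4,-5.5,-0.7],0]
    - [[-0.5,-6.6,-1.2],0]
    - [[-0.6,-7.6,-1.8],0]
    - [[-0.6,-8.25,-2.5],0]
    - [[-0.6,-8.25,-2.8],0]
    - [[-0.6,-8.25,-2.8],0]
  hand: 1

```text
time_s: 5.35
position: [0.4946, -0.2123, 0.1184]
eef_rot: [0.999, -0.053, -0.001, -0.001]
ft_force: [-0.4, -0.4, 0.7]
gripper_width: 0.997
```

```bash
python3 - <<'E'
from h import *
np.set_printoptions(precision=4,suppress=True)
st=manip.sense();P=K('wrist'); im=cap('wrist','w2')[:,:,::-1]
hsv=cv2.cvtColor(np.ascontiguousarray(im),cv2.COLOR_BGR2HSV); m=cv2.inRange(hsv,(105,120,30),(130,255,255))
n,l,s,c=cv2.connectedComponentsWithStats(m)
print(st['position'],st['time_s'])
for i in range(1,n):
    if s[i,4]>300:
        pts=np.argwhere(l==i)[:,::-1].astype(np.float32)
        W=np.array([onz('wrist',p,0.018,P)[:2] for p in pts[::5]])
        print(s[i],c[i],cv2.minAreaRect(W.astype(np.float32)*1000))
E
```

```text
[ 0.4946 -0.2123  0.1184] 5.35
[ 463    0   83  152 4203] [504.0521  73.7585] ((625.9783325195312, -111.81391906738281), (17.879817962646484, 105.78766632080078), 23.42660140991211)
[    0    95   149   252 12040] [ 74.292  216.7066] ((313.0872802734375, -183.948486328125), (39.74251937866211, 197.06871032714844), 9.232708930969238)
[ 314  142   27  193 4436] [327.1041 235.599 ] ((496.2864074707031, -214.97039794921875), (147.4621124267578, 17.875574111938477), 84.0977783203125)
```

View pics/w2.png

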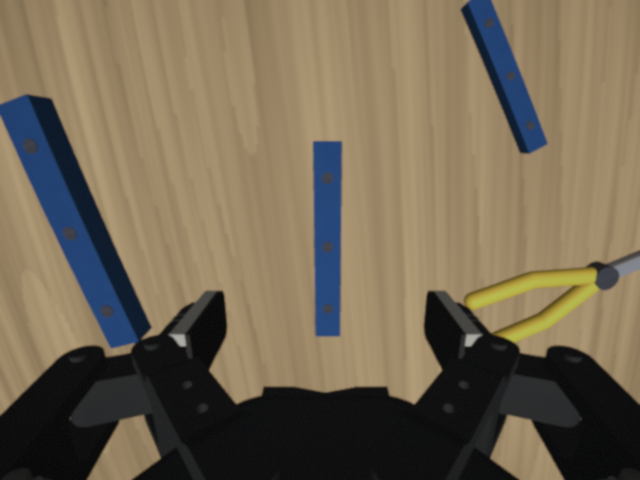

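The middle-sized bar measures 147 × 18 mm and is centred at (0.496, -0.215), at pixel (327,236). Descending onto it.

Request:
servo_tool:
  deltas:
    - [[0.03,-0.05,-0.8],0]
    - [[0.03,-0.05,-1.6],0]
    - [[0.03,-0.05,-2.0],0]
    - [[0.03,-0.05,-2.13],0]
    - [[0.03,-0.05,-2.13],0]
    - [[0.03,-0.05,-2.13],0]
    - [[0.03,-0.05,-2.13],0]
    - [[0.03,-0.05,-2.13],0]
    - [[0.03,-0.05,-2.13],0]
    - [[0.03,-0.05,-2.13],0]
  hand: 0

```text
time_s: 6.65
position: [0.4967, -0.2158, 0.0128]
eef_rot: [0.999, -0.053, 0.0, 0.0]
ft_force: [-0.3, -0.5, -0.2]
gripper_width: 0.501
```

Request:
servo_tool:
  deltas:
    - [[0,0,0],0]
    - [[0,0,0],0]
    - [[0,0,0],0]
    - [[0,0,0],0]
    - [[0,0,0],0]
    - [[0,0,0],0]
    - [[0,0,0],0]
    - [[0,0,0.2],0]
    - [[0,0,0.8],0]
    - [[0,0,1.6],0]
  hand: -1

```text
time_s: 7.9
position: [0.4957, -0.215, 0.0927]
eef_rot: [0.999, -0.053, -0.001, -0.001]
ft_force: [0.9, -0.8, -1.1]
gripper_width: 0.213
```

Request:
servo_tool:
  deltas:
    - [[0,0.3,1.0],0.6]
    - [[0.1,1.0,1.9],1.6]
    - [[0.3,2.0,2.15],2.6]
    - [[0.5,3.0,2.15],3.05]
    - [[0.7,4.0,2.15],3.05]
    - [[0.8,5.0,2.15],3.05]
    - [[0.86,5.53,2.15],3.05]
    - [[0.86,5.53,1.8],3.05]
    - [[0.86,5.53,1.4],3.05]
    - [[0.86,5.53,1.2],3.05]

```text
time_s: 9.15
position: [0.5386, 0.0599, 0.1504]
eef_rot: [0.987, 0.159, -0.001, -0.0]
ft_force: [-0.7, -0.5, -1.4]
gripper_width: 0.215
```

```bash
python3 - <<'E'
from h import *
print(manip.sense()['position'],manip.sense()['eef_rot'])
np.set_printoptions(precision=4,suppress=True)
P=K('wrist');im=cap('wrist','w3'); np.savez('w3.npz',k=P[0],d=P[1],T=P[2]); cap('scene','s3'); cap('side','i3')
a=cv2.imread('pics/s3.png')[150:300,280:430];b=cv2.imread('pics/i3.png')[170:340,230:400]
cv2.imwrite('pics/c3.png',np.hstack([cv2.resize(a,(400,400)),cv2.resize(b,(400,400))]))
E
```

```text
[0.53859741 0.05992706 0.15036507] [ 9.87270403e-01  1.59044427e-01 -1.38163726e-03 -3.36879040e-04]
```

View pics/w3.png

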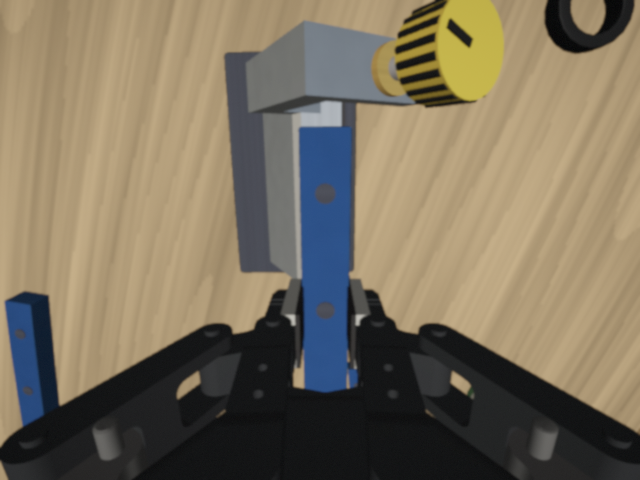

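View pics/c3.png

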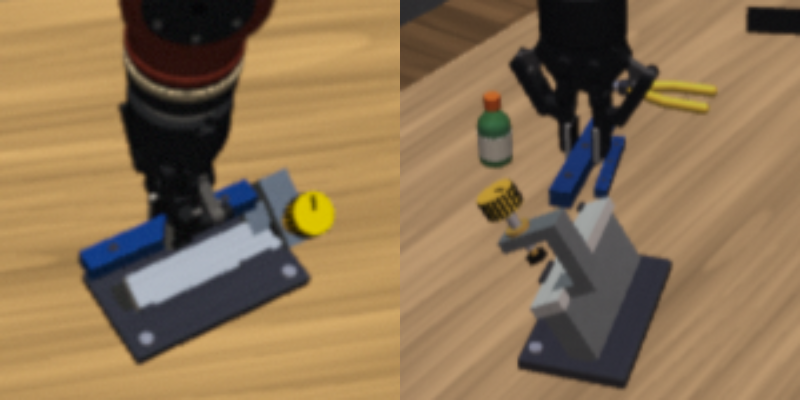

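```bash
python3 - <<'E'
from fit import *
z=np.load('w3.npz'); Pw=(z['k'],z['d'],z['T']); R,o=bed(f.x)
im=cv2.imread('pics/w3.png')
for m in [(42,-63,60),(42,-37,60),(-18,-63,60),(-18,-37,60),(42,-37,48),(15,-80,0),(15,80,0),(-15,80,0),(15,0,0),(15,-37,0),(-15,-37,0),(0,-50,f.x[4]*1e3+10)]:
    p=proj('wrist',o+R@np.array(m)/1000,Pw)[0]; print(m,p)
    cv2.circle(im,(int(round(p[0])),int(round(p[1]))),2,(0,0,255),-1)
# bar end
for e in [(0.5386,0.0599)]:
    pass
cv2.imwrite('pics/w3m.png',cv2.resize(im[0:300,220:520],(600,600)))
E
```

```text
(42, -63, 60) [305.0556  25.5076]
(42, -37, 60) [306.0897  98.9718]
(-18, -63, 60) [421.8109  48.5905]
(-18, -37, 60) [418.5182 107.834 ]
(42, -37, 48) [293.2156 102.49  ]
(15, -80, 0) [299.6798  33.1565]
(15, 80, 0) [304.8088 299.97  ]
(-15, 80, 0) [342.5473 290.6313]
(15, 0, 0) [302.3249 179.072 ]
(15, -37, 0) [301.1082 114.7188]
(-15, -37, 0) [344.5784 116.8342]
(0, -50, np.float64(99.84319689300818)) [466.8153  54.3915]
```

View pics/w3m.png

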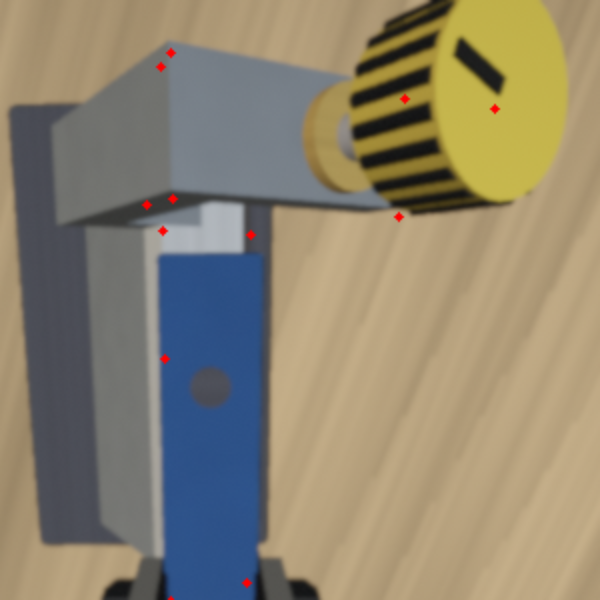

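```bash
cat >> fit.py <<'E'
z3=np.load('w3.npz'); P['w3']=(z3['k'],z3['d'],z3['T'])
obs+=[('w3',(42,-63,60),(305,21)),('w3',(42,-37,60),(305.5,95.5)),('w3',(0,-50,'H'),(470.5,48)),('w3',(-18,-37,60),(420,105))]
obs=[x for x in obs if x[0]!='side' or x[1][2]=='H']
f2=least_squares(res,f.x,loss='soft_l1')
E
cat > f3.py <<'E'
from fit import *
print(f2.x,np.degrees(f2.x[3])); r=np.array(res(f2.x)).reshape(-1,2)
for a,b in zip(obs,r): print(a[0],a[1],b)
E
python3 f3.py
```

```text
[0.5231 0.1072 0.0763 0.3255 0.0902] 18.647607984798164
wrist (15, -80, 0) [-1.039  -0.2248]
wrist (-15, -80, 0) [-1.0289 -0.8229]
wrist (15, 80, 0) [-0.5979  0.1096]
wrist (-15, 80, 0) [ 0.7411 -0.9205]
wrist (42, -63, 60) [-0.5551  0.3285]
wrist (42, -37, 60) [-0.6346  0.9637]
wrist (0, -50, 'H') [ 0.2464 -0.219 ]
scene (15, 80, 0) [-0.0173 -0.5879]
scene (0, -50, 'H') [-0.4794 -0.1587]
side (0, -50, 'H') [-3.1901  0.083 ]
w3 (42, -63, 60) [-0.0725 -0.1097]
w3 (42, -37, 60) [0.7725 0.1278]
w3 (0, -50, 'H') [0.0619 0.8758]
w3 (-18, -37, 60) [ 0.1027 -0.2722]
```

Request:
servo_tool:
  deltas:
    - [[0,0.02,-0.4],0]
    - [[0,0.02,-0.7],0]
    - [[0,0.02,-0.9],0]
    - [[0,0.02,-1.0],0]
    - [[0,0.02,-1.08],0]
    - [[0,0.02,-1.12],0]
    - [[0,0.02,-1.14],0]
    - [[0,0.02,-1.16],0]
    - [[0,0.02,-1.17],0]
    - [[0,0.02,-1.17],0]

```text
time_s: 10.55
position: [0.5397, 0.0618, 0.0944]
eef_rot: [0.987, 0.16, 0.0, 0.0]
ft_force: [0.0, -0.7, -2.2]
gripper_width: 0.215
```

```bash
python3 - <<'E'
from h import *
s=manip.sense();print(s['position'],s['ft_force'],s['moment'])
P=K('wrist');im=cap('wrist','w4'); cap('side','i4')
a=cv2.imread('pics/w4.png')[60:400,200:500];b=cv2.imread('pics/i4.png')[220:330,240:340]
cv2.imwrite('pics/c4.png',np.hstack([cv2.resize(a,(400,453)),cv2.resize(b,(400,453))]))
E
```

```text
[0.53974719 0.06176743 0.09436689] [ 0.0471192  -0.72802688 -2.22232839] [-0.02399425 -0.04914863  0.0146047 ]
```

View pics/c4.png

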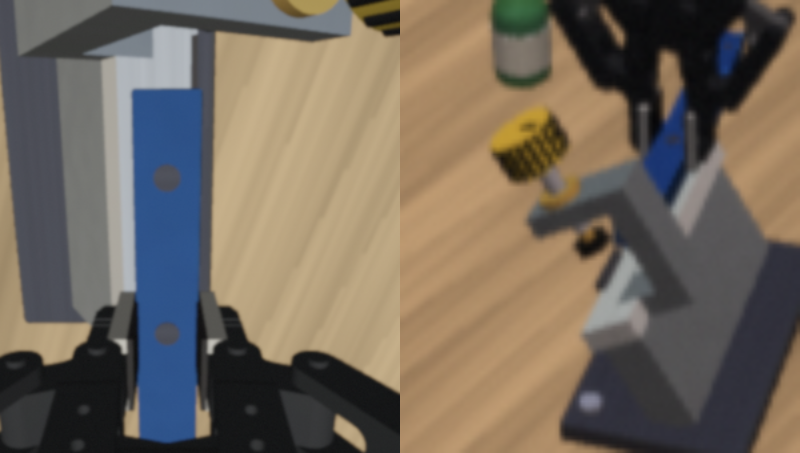

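Request:
servo_tool:
  deltas:
    - [[0,0,-0.01],0]
    - [[0,0,-0.02],0]
    - [[0,0,-0.03],0]
    - [[0,0,-0.04],0]
    - [[0,0,-0.05],0]
    - [[0,0,-0.06],0]
    - [[0,0,-0.06],0]
    - [[0,0,-0.06],0]
    - [[0,0,-0.06],0]
    - [[0,0,-0.06],0]

```text
time_s: 11.9
position: [0.5402, 0.0618, 0.0921]
eef_rot: [0.987, 0.16, 0.001, 0.0]
ft_force: [-0.8, 0.9, 6.0]
gripper_width: 0.216
```

Request:
servo_tool:
  deltas:
    - [[0,0,0.02],0]
    - [[0,0,0.02],0]
    - [[0,0,0.02],0]
    - [[0,0,0.02],0]
    - [[0,0,0.02],0]
    - [[0,0,0.02],0]
    - [[0,0,0.02],0]
    - [[0,0,0.02],0]
    - [[0,0,0.02],0]
    - [[0,0,0.02],0]
  hand: -0.42

```text
time_s: 13.15
position: [0.5397, 0.0618, 0.0923]
eef_rot: [0.987, 0.16, 0.0, 0.0]
ft_force: [0.7, -0.1, -0.4]
gripper_width: 0.292
```

```bash
python3 - <<'E'
from h import *
s=manip.sense();print(s['position'],s['ft_force'],s['gripper_width'])
P=K('wrist');im=cap('wrist','w5'); cap('side','i5')
a=cv2.imread('pics/w5.png')[60:400,200:500];b=cv2.imread('pics/i5.png')[220:330,240:340]
cv2.imwrite('pics/c5.png',np.hstack([cv2.resize(a,(400,453)),cv2.resize(b,(400,453))]))
E
```

```text
[0.5397099  0.06176872 0.09231937] [ 0.67305686 -0.10525041 -0.43954515] 0.29184193719454904
```

View pics/c5.png

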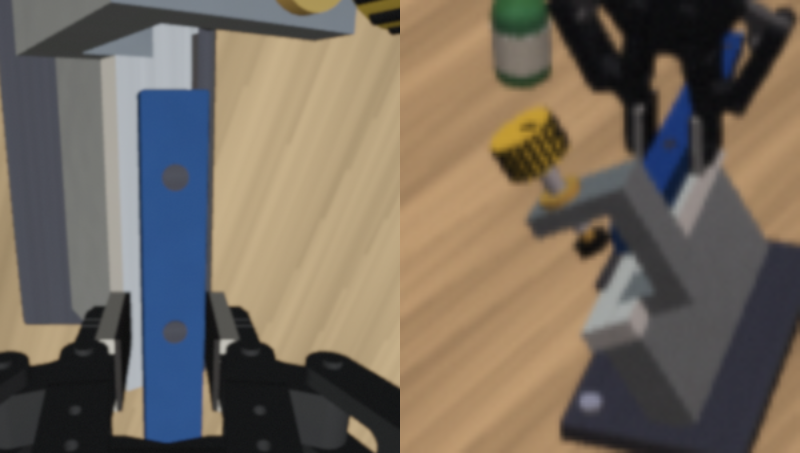

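Request:
servo_tool:
  deltas:
    - [[0,0,0],0]
    - [[0,0,0],0]
    - [[0,0,0],0]
    - [[0,0,0],0]
    - [[0,0,0],0]
    - [[0,0,0],0]
    - [[0,0,0],0]
    - [[0,0,0],0]
    - [[0,0,0],0]
    - [[0,0,0],0]
  hand: -0.32

```text
time_s: 14.5
position: [0.5397, 0.0618, 0.0923]
eef_rot: [0.987, 0.16, 0.0, 0.0]
ft_force: [0.8, -0.0, 0.2]
gripper_width: 0.34
```

```bash
python3 - <<'E'
from h import *
s=manip.sense();print(s['position'],s['ft_force'],s['gripper_width'])
P=K('wrist');im=cap('wrist','w6'); cap('side','i6')
a=cv2.imread('pics/w6.png')[60:400,200:500];b=cv2.imread('pics/i6.png')[220:330,240:340]
cv2.imwrite('pics/c6.png',np.hstack([cv2.resize(a,(400,453)),cv2.resize(b,(400,453))]))
E
```

```text
[0.53973541 0.06178106 0.0923338 ] [ 0.83812859 -0.00835475  0.24952308] 0.34007269129371437
```

View pics/c6.png

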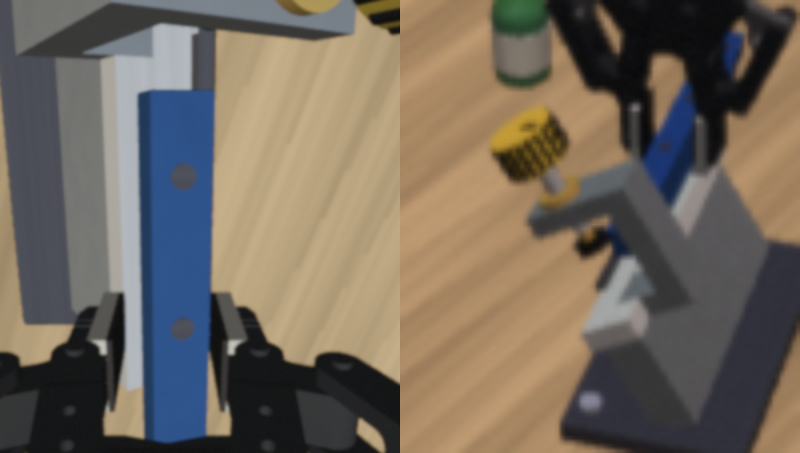

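Request:
servo_tool:
  deltas:
    - [[0,0,0],0]
    - [[0,0,0],0]
    - [[0,0,0],0]
    - [[0,0,0],0]
    - [[0,0,0],0]
    - [[0,0,0],0]
    - [[0,0,0],0]
    - [[0,0,0],0]
    - [[0,0,0],0]
    - [[0,0,0],0]
  hand: -0.2

```text
time_s: 15.85
position: [0.5397, 0.0618, 0.0923]
eef_rot: [0.987, 0.16, 0.0, -0.0]
ft_force: [-0.7, -0.5, -0.8]
gripper_width: 0.402
```

```bash
python3 - <<'E'
from h import *
s=manip.sense();print(s['position'],s['ft_force'],s['gripper_width'])
P=K('wrist');im=cap('wrist','w7'); cap('side','i7')
a=cv2.imread('pics/w7.png')[60:400,200:500];b=cv2.imread('pics/i7.png')[220:330,240:340]
cv2.imwrite('pics/c7.png',np.hstack([cv2.resize(a,(400,453)),cv2.resize(b,(400,453))]))
E
```

```text
[0.53971944 0.06177655 0.09233472] [-0.66002708 -0.47159616 -0.8443408 ] 0.4016519324736148
```

View pics/c7.png

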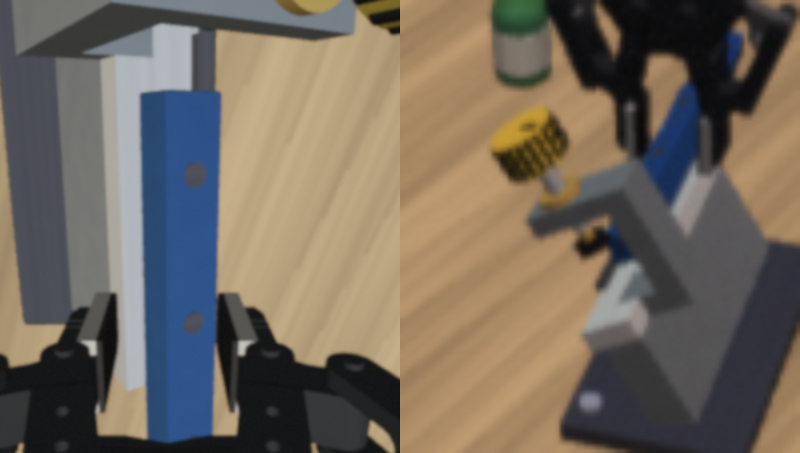

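```bash
cat > bp.py <<'E'
from fit import *
def barfit(pts,Pw,o=None,full=False,x0=(0,45,9,0)):
    # pts: list of ((bx,by,bz) bar-corner in mm, pixel); params x,y,z(mm, bed), roll about bed y
    R,o0=bed(f2.x)
    o0=o0.copy(); o0[2]=.0757
    def r(q):
        c,s=np.cos(q[3]),np.sin(q[3]); Rb=np.array([[c,0,s],[0,1,0],[-s,0,c]])
        e=[]
        for m,p in pts:
            X=o0+R@((np.array(q[:3])+Rb@np.array(m,float))/1000)
            e+=list(proj('wrist',X,Pw)[0]-p)
        return e
    g=least_squares(r,x0); return g.x,np.array(g.fun)
E
python3 - <<'E'
from bp import *
Pw=K('wrist')
pts=[((10,-75,-9),(305.8,130.5)),((10,-75,9),(323.8,128.3)),((-10,-75,9),(364.3,129.8))]
q,e=barfit(pts,Pw); print(q,np.degrees(q[3]),e)
E
python3 - <<'E'
import cv2
im=cv2.imread('pics/w7.png'); cv2.imwrite('pics/w7z.png',cv2.resize(im[80:220,270:410],(700,700),interpolation=cv2.INTER_CUBIC)[:600])
E
```

```text
[-7.7237 48.4784 -0.34    0.0436] 2.4985508346705214 [-0.0171  0.0142  0.0169  0.2703 -0.0005 -0.3015]
```

View pics/w7z.png

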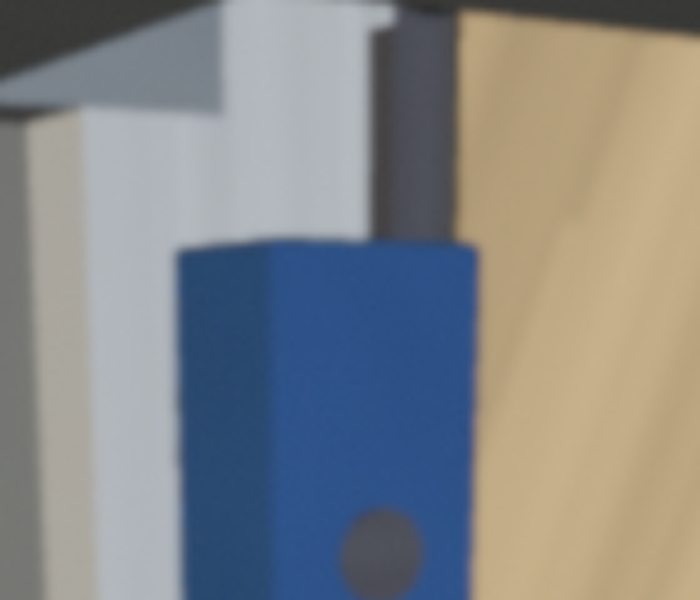

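```bash
cat >> bp.py <<'E'
def barfit2(pts,bedpts,Pw,x0=(6,48,0)):
    # xU,y,roll + camera-frame pixel offset (2) from bed features
    R,o0=bed(f2.x); o0=o0.copy(); o0[2]=.0757
    def r(q):
        c,s=np.cos(q[2]),np.sin(q[2]); Rb=np.array([[c,0,s],[0,1,0],[-s,0,c]])
        ctr=np.array([q[0],q[1],0])-Rb@np.array([10,0,-9.])
        e=[]
        for m,p in pts: e+=list(proj('wrist',o0+R@((ctr+Rb@np.array(m,float))/1000),Pw)[0]+q[3:5]-p)
        for m,p,ax in bedpts:
            d=proj('wrist',o0+R@(np.array(m,float)/1000),Pw)[0]+q[3:5]-p
            e.append(d[ax])
        e+=[q[3]*.2,q[4]*.2]
        return e
    g=least_squares(r,list(x0)+[0,0]); q=g.x; c,s=np.cos(q[2]),np.sin(q[2]); Rb=np.array([[c,0,s],[0,1,0],[-s,0,c]])
    print('U',q[0],'y',q[1],'roll deg',np.degrees(q[2]),'off',q[3:],'centre',np.array([q[0],q[1],0])-Rb@np.array([10,0,-9.])); print(np.round(g.fun,2)); return q
E
python3 - <<'E'
from bp import *
Pw=K('wrist'); w=lambda a,b:np.array((270+a/5,80+b/5))
pts=[((10,-75,-9),w(179,253)),((10,-75,9),w(270,242)),((-10,-75,9),w(476,246))]
R,o=bed(f2.x)
for m in [(15,-30,0),(15,-45,0),(-12.5,-45,4),(-12.5,-30,4),(-15,-45,0),(-12.5,-30,0)]: print(m,(proj('wrist',o+R@np.array(m)/1000,Pw)[0]-np.array([270,80]))*5)
bedp=[((15,-35,0),w(86,150),0),((15,-25,0),w(91,240),0),((-12.5,-35,2),w(369,150),0)]
barfit2(pts,bedp,Pw)
E
```

```text
(15, -30, 0) [ 88.7166 200.3537]
(15, -45, 0) [82.8914  4.7405]
(-12.5, -45, 4) [396.1876  25.2933]
(-12.5, -30, 4) [394.3392 207.3897]
(-15, -45, 0) [394.3064  34.7079]
(-12.5, -30, 0) [369.4672 210.2695]
U 7.03499773625231 y 49.58462952069587 roll deg 2.844748046776398 off [-1.0306 -1.5921] centre [-2.506  49.5846  9.4852]
[-1.45 -0.19 -0.45  0.08  2.06  0.18 -0.71 -0.94  1.54 -0.21 -0.32]
```

Request:
servo_tool:
  deltas:
    - [[0,0,0],0]
    - [[0,0,0.1],0]
    - [[0,0,0.4],0]
    - [[0,0,0.9],0]
    - [[0,0,1.3],0]
    - [[0.2,-0.5,1.3],0]
    - [[0.4,-1.1,1.3],0]
    - [[0.72,-1.8,1.3],0]
    - [[0.72,-1.8,1.3],0]
    - [[0.72,-1.8,1.3],0]
  hand: 0

```text
time_s: 17.2
position: [0.5756, -0.028, 0.1578]
eef_rot: [0.987, 0.16, 0.0, -0.0]
ft_force: [-0.3, 0.0, -0.5]
gripper_width: 0.502
```

```bash
python3 - <<'E'
from h import *
s=manip.sense();print(s['position'],s['ft_force'],s['gripper_width'])
P=K('wrist');im=cap('wrist','w8');np.savez('w8.npz',k=P[0],d=P[1],T=P[2]); cap('side','i8')
a=cv2.imread('pics/w8.png')[0:400,200:500];b=cv2.imread('pics/i8.png')[220:330,240:340]
cv2.imwrite('pics/c8.png',np.hstack([cv2.resize(a,(450,600)),cv2.resize(b,(350,385)) if 0 else cv2.copyMakeBorder(cv2.resize(b,(350,385)),0,215,0,0,cv2.BORDER_CONSTANT)]))
E
```

```text
[ 0.57563141 -0.02795356  0.1577973 ] [-0.29489335  0.04802167 -0.48269768] 0.5018710656655292
```

View pics/c8.png

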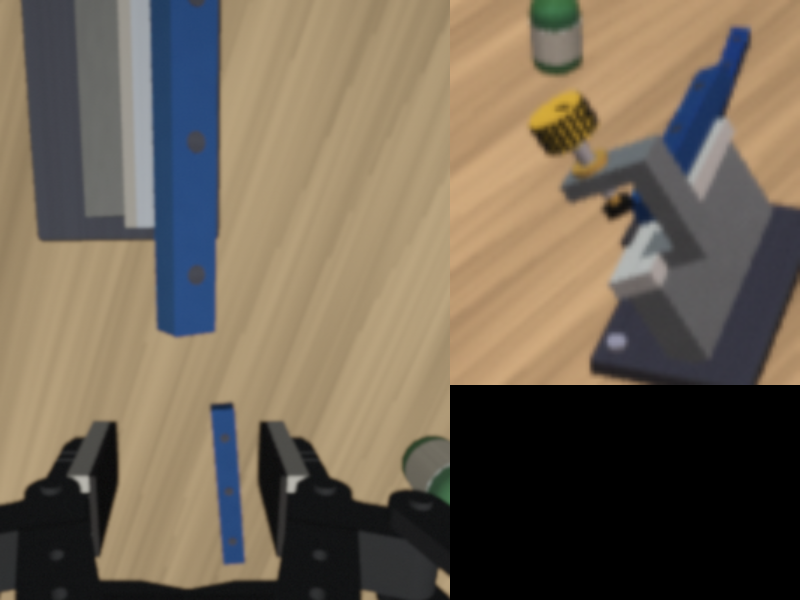

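```bash
python3 - <<'E'
from bp import *
z=np.load('w8.npz'); Pw=(z['k'],z['d'],z['T']); w=lambda a,b:np.array((200+a/1.5,b/1.5))
pts=[((10,75,-9),w(158,330)),((10,75,9),w(178,337)),((-10,75,9),w(215,332))]
bedp=[((15,80,0),w(134,228),0),((15,80,0),w(134,228),1)]
barfit2(pts,bedp,Pw)
print(onz('scene',(305,368),0))
R,o=bed(f2.x); s=manip.sense()['position']
print('tool in bed mm',R.T@(s-o)*1000)
E
```

```text
U 5.814085615570599 y 48.49285122606524 roll deg -1.9952587024711872 off [-1.9859  0.3421] centre [-4.4932 48.4929  8.6464]
[-1.17 -0.14 -0.31  0.35  1.58 -0.19 -0.02 -0.04 -0.4   0.07]
[ 0.755  -0.0577  0.    ]
tool in bed mm [ 34.9071 144.334   73.8031]
```

Request:
servo_tool:
  deltas:
    - [[0,0,-0.4],0]
    - [[0,0,-0.8],0]
    - [[0,0,-1.1],0]
    - [[0,0,-1.32],0]
    - [[0,0,-1.32],0]
    - [[-0.05,0.15,-1.32],0]
    - [[-0.11,0.33,-1.32],0]
    - [[-0.17,0.5,-1.32],0]
    - [[-0.23,0.67,-1.32],0]
    - [[-0.28,0.83,-1.32],0]
  hand: -1

```text
time_s: 18.55
position: [0.5621, 0.0137, 0.0919]
eef_rot: [0.987, 0.16, 0.001, 0.0]
ft_force: [2.6, -2.5, 2.5]
gripper_width: 0.001
```

```bash
python3 - <<'E'
from bp import *
s=manip.sense();print(s['position'],s['ft_force'],s['gripper_width'],s['time_s'])
P=K('wrist');im=cap('wrist','w9');np.savez('w9.npz',k=P[0],d=P[1],T=P[2]); cap('side','i9')
R,o=bed(f2.x);print('tool in bed mm',R.T@(s['position']-o)*1000)
a=cv2.imread('pics/w9.png')[0:400,200:500];b=cv2.imread('pics/i9.png')[220:330,240:340]
cv2.imwrite('pics/c9.png',np.hstack([cv2.resize(a,(450,600)),cv2.copyMakeBorder(cv2.resize(b,(350,385)),0,215,0,0,cv2.BORDER_CONSTANT)]))
E
```

```text
[0.5621 0.0137 0.0919] [ 2.5713 -2.4671  2.5479] 0.0006694823901152592 18.55
tool in bed mm [  1.6929 101.1267  17.0475]
```

View pics/c9.png

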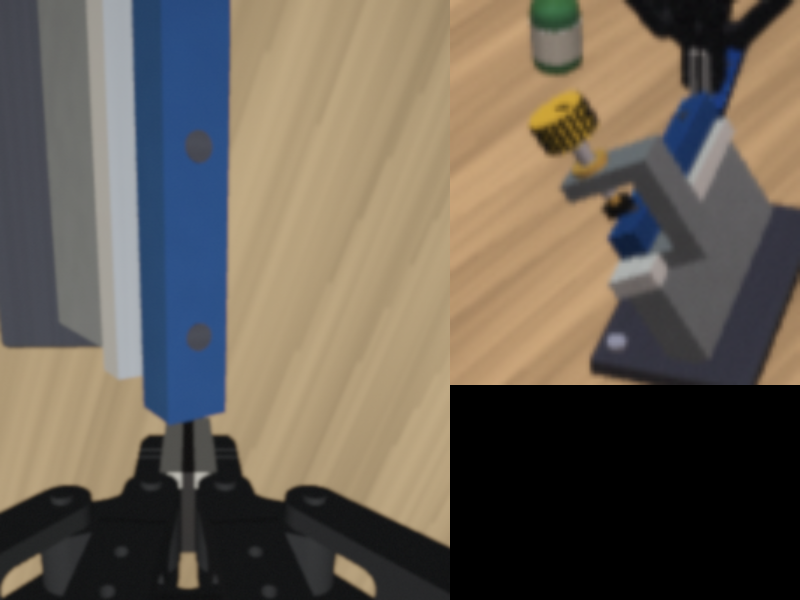

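```bash
python3 - <<'E'
from bp import *
z=np.load('w9.npz'); Pw=(z['k'],z['d'],z['T']); w=lambda a,b:np.array((200+a/1.5,b/1.5))
pts=[((10,75,-9),w(146,404)),((10,75,9),w(169,425)),((-10,75,9),w(225,412))]
bedp=[((15,80,0),w(119,379),0),((15,80,0),w(119,379),1)]
barfit2(pts,bedp,Pw)
E
```

```text
U 6.8573765383276495 y 14.892409964116458 roll deg 2.9466900240990945 off [-0.085  -0.3411] centre [-2.6667 14.8924  9.5022]
[-1.29  0.35 -0.56 -0.37  2.01  0.14 -0.15 -0.11 -0.02 -0.07]
```

Request:
servo_tool:
  deltas:
    - [[-0.03,0.09,0],0]
    - [[-0.06,0.18,0],0]
    - [[-0.09,0.26,0],0]
    - [[-0.095,0.285,0],0]
    - [[-0.095,0.285,0],0]
    - [[-0.095,0.285,0],0]
    - [[-0.04,0.12,0],0]
    - [[0,0,0.3],0]
    - [[0,0,1.2],0]
    - [[0,0.3,2.2],0]

```text
time_s: 19.9
position: [0.5615, 0.0274, 0.203]
eef_rot: [0.987, 0.159, -0.0, -0.0]
ft_force: [0.4, 0.0, 0.7]
gripper_width: -0.001
```

```bash
python3 - <<'E'
from bp import *
s=manip.sense();print(s['position'],s['ft_force'],s['time_s'])
P=K('wrist');im=cap('wrist','w10');np.savez('w10.npz',k=P[0],d=P[1],T=P[2]); cap('side','i10')
a=cv2.imread('pics/w10.png')[0:400,200:500];b=cv2.imread('pics/i10.png')[220:330,240:340]
cv2.imwrite('pics/c10.png',np.hstack([cv2.resize(a,(450,600)),cv2.copyMakeBorder(cv2.resize(b,(350,385)),0,215,0,0,cv2.BORDER_CONSTANT)]))
E
```

```text
[0.5615 0.0274 0.203 ] [0.4287 0.0071 0.674 ] 19.9
```

View pics/c10.png

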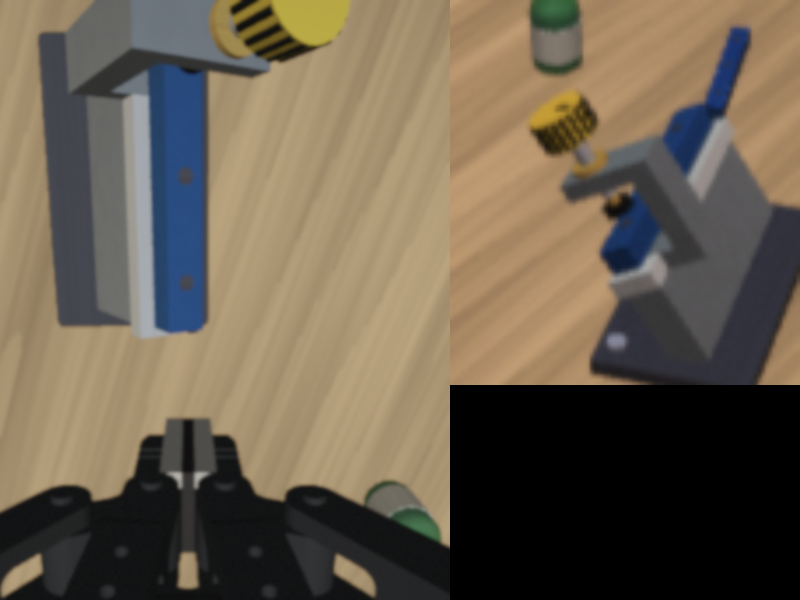

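Request:
servo_tool:
  deltas:
    - [[0,0.4,0.2],1.3]
    - [[-0.1,0.8,0.4],2.6]
    - [[-0.1,1.2,0.65],3.9]
    - [[-0.1,1.6,0.65],5.2]
    - [[-0.2,2.0,0.65],6.5]
    - [[-0.2,2.4,0.65],7.8]
    - [[-0.24,2.81,0.65],9.1]
    - [[-0.24,2.81,0.65],10.4]
    - [[-0.24,2.81,0.65],11.7]
    - [[-0.24,2.81,0.65],13.0]
  hand: 0.2

```text
time_s: 21.25
position: [0.5499, 0.1685, 0.2345]
eef_rot: [0.479, 0.878, 0.0, 0.0]
ft_force: [0.0, 0.7, -0.1]
gripper_width: 0.602
```

```bash
python3 - <<'E'
from bp import *
s=manip.sense();print(s['position'],s['eef_rot'],s['gripper_width'],s['q'])
P=K('wrist');im=cap('wrist','w11');np.savez('w11.npz',k=P[0],d=P[1],T=P[2])
R,o=bed(f2.x); o[2]=.0757
im=np.ascontiguousarray(im[:,:,::-1])
for m in [(42,-63,60),(42,-37,60),(-18,-63,60),(-18,-37,60),(0,-50,100.2)]:
    p=proj('wrist',o+R@np.array(m)/1000,P)[0];print(m,p);cv2.circle(im,(int(p[0]),int(p[1])),2,(0,0,255),-1)
print('K',o+R@np.array([0,-.05,.0902]))
cv2.imwrite('pics/w11m.png',im)
E
```

```text
[0.5499 0.1685 0.2345] [0.4793 0.8776 0.0002 0.0001] 0.6023467581204157 [ 0.0699  0.0265  0.0078  1.5517  0.0002 -0.5011]
(42, -63, 60) [364.1856 178.4363]
(42, -37, 60) [325.787  168.6546]
(-18, -63, 60) [341.8359 239.9797]
(-18, -37, 60) [309.494  232.1811]
(0, -50, 100.2) [324.1621 259.8095]
K [0.5498 0.169  0.1538]
```

View pics/w11m.png

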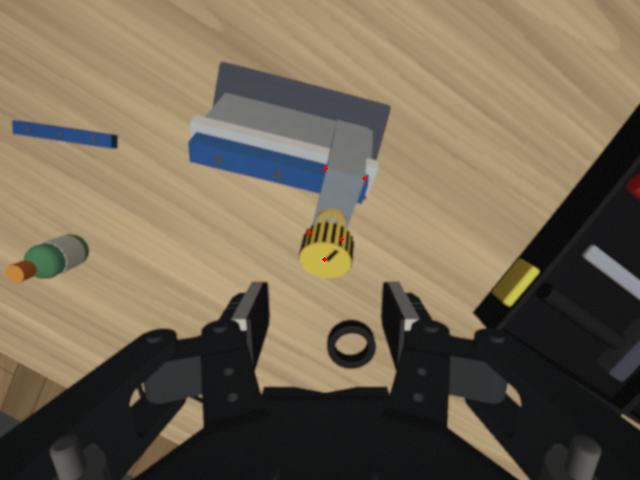

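```bash
python3 - <<'E'
import cv2
im=cv2.imread('pics/w11.png'); cv2.imwrite('pics/w11z.png',cv2.resize(im[110:290,280:400],None,fx=4,fy=4,interpolation=cv2.INTER_CUBIC)[120:])
E
```

```text
(no output)
```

View pics/w11z.png

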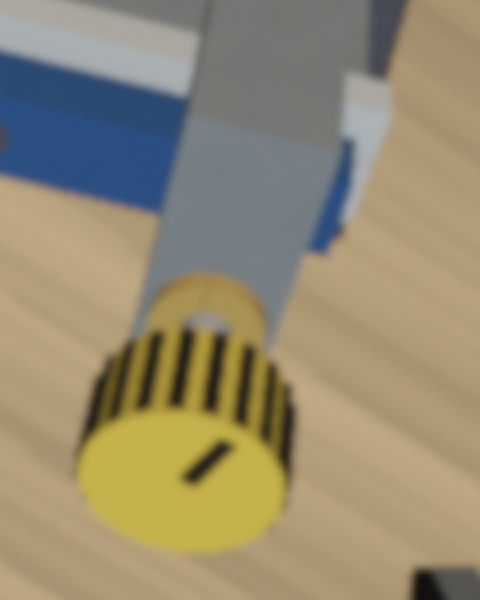

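Request:
servo_tool:
  deltas:
    - [[0,0,-0.3],1.3]
    - [[0,0,-0.6],2.7]
    - [[0,0,-0.9],2.7]
    - [[0,0,-1.2],2.7]
    - [[0,0,-1.4],2.7]
    - [[0,0,-1.55],2.7]
    - [[0,0,-1.65],2.7]
    - [[0,0,-1.7],2.7]
    - [[0,0,-1.7],2.7]
    - [[0,0,-1.7],2.7]

```text
time_s: 22.55
position: [0.5499, 0.1688, 0.1492]
eef_rot: [0.309, 0.951, 0.0, 0.0]
ft_force: [0.1, 1.2, -0.4]
gripper_width: 0.602
```

```bash
cat > kn.py <<'E'
from bp import *
def knob(h,name,Pw=None,show=True):
    if Pw is None:
        Pw=K('wrist'); im=manip.capture('wrist'); s=manip.sense()
        cv2.imwrite('pics/%s.png'%name,im[:,:,::-1]); np.savez(name+'.npz',k=Pw[0],d=Pw[1],T=Pw[2])
        y=np.degrees(2*np.arctan2(s['eef_rot'][1],s['eef_rot'][0])); print('t',round(s['time_s'],2),'pos',s['position'],'yaw',y%360,'F',np.round(s['ft_force'],1),'M',s['moment'],'w',s['gripper_width'],'tau',s['tau'])
    im=cv2.imread('pics/%s.png'%name)
    R,o=bed(f2.x); o=o.copy(); o[2]=.0757
    g=np.linspace(-24,24,240); X,Y=np.meshgrid(g,g)   # x: bed x, y: bed y rows
    pts=o+(R@np.stack([X.ravel(),Y.ravel()-50,np.full(X.size,h+10.)])/1000).T
    p=proj('wrist',pts,Pw).astype(np.float32).reshape(240,240,2)
    r=cv2.remap(im,p[:,:,0],p[:,:,1],cv2.INTER_LINEAR)
    hsv=cv2.cvtColor(r,cv2.COLOR_BGR2HSV)
    ym=cv2.inRange(hsv,(20,100,120),(35,255,255))
    ym=cv2.morphologyEx(ym,cv2.MORPH_CLOSE,np.ones((11,11)))
    ym=cv2.morphologyEx(ym,cv2.MORPH_OPEN,np.ones((41,41)))
    ys,xs=np.nonzero(ym); 
    cn=max(cv2.findContours(ym,0,2)[0],key=cv2.contourArea); hull=cv2.convexHull(cn)
    (cx,cy),rad=cv2.minEnclosingCircle(hull); el=cv2.fitEllipse(hull)
    c=np.array(el[0])
    dk=cv2.inRange(hsv,(0,0,0),(180,255,90)); mask=np.zeros_like(dk); cv2.circle(mask,(int(c[0]),int(c[1])),68,255,-1); dk&=mask
    n,l,st,ce=cv2.connectedComponentsWithStats(dk); 
    j=1+np.argmax(st[1:,4]); v=(ce[j]-c)*.2
    # angle about bed z axis (ccw from +x bed)
    print(name,'centre off mm',(c-120)*.2,'axes',np.array(el[1])*.2,'mark r',np.hypot(*v),'ANGLE',np.degrees(np.arctan2(v[1],v[0])),'area',st[j,4])
    cv2.imwrite('pics/%s_r.png'%name,r)
E
python3 - <<'E'
from kn import *
z=np.load('w11.npz'); knob(90.5,'w11',(z['k'],z['d'],z['T']))
knob(90.5,'w12')
a=cv2.imread('pics/w11_r.png');b=cv2.imread('pics/w12_r.png');cv2.imwrite('pics/r12.png',np.hstack([a,b]))
E
```

```text
w11 centre off mm [ 0.2471 -0.5718] axes [35.5811 38.9377] mark r 6.51438615467648 ANGLE -26.640150456368634 area 472
t 22.6 pos [0.5499 0.1688 0.1492] yaw 143.975838706969 F [ 0.6 -0.6  0.5] M [0.0502 0.0251 0.0703] w 0.6029521397961727 tau [  0.0014 -51.7661  50.2261   0.      -0.       0.0018]
w12 centre off mm [ 1.5238 -0.9996] axes [35.1153 43.7155] mark r 5.341959863362592 ANGLE -39.40353837271779 area 781
```

View pics/w12.png

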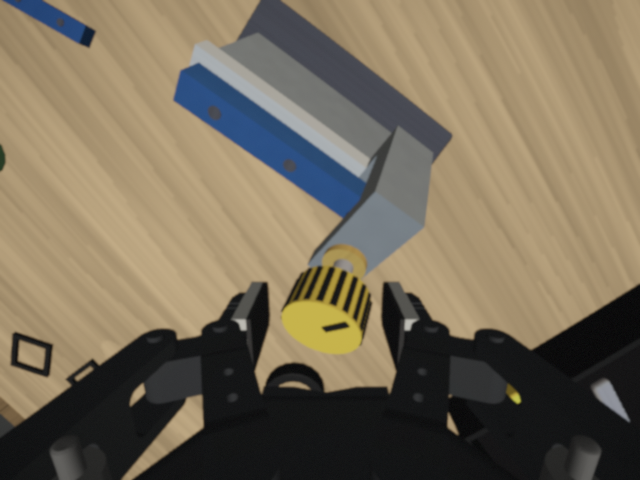

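View pics/r12.png

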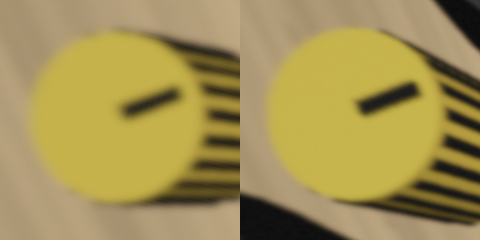

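Request:
servo_tool:
  deltas:
    - [[0,0,0],0]
    - [[0,0,0],0]
    - [[0,0,0],0]
    - [[0,0,0],-0.9]
    - [[0,0,0],-2.2]
    - [[-0.01,0,-0.01],-3.5]
    - [[-0.01,0,-0.015],-4.8]
    - [[-0.01,0,-0.02],-6.1]
    - [[-0.01,0,-0.025],-7.4]
    - [[-0.015,-0.005,-0.03],-8.7]
  hand: -1

```text
time_s: 23.85
position: [0.5504, 0.1672, 0.1499]
eef_rot: [0.798, 0.603, 0.0, 0.003]
ft_force: [14.1, 20.7, 28.3]
gripper_width: 0.379
```

```bash
python3 - <<'E'
s=open('kn.py').read()
s=s.replace("v=(ce[j]-c)*.2","v=(ce[j]-c)*.2; q=np.argwhere(l==j)[:,::-1]-ce[j]; u=np.linalg.svd(q,full_matrices=False)[2][0]; u=u*np.sign(u@v)")
s=s.replace("np.arctan2(v[1],v[0])","np.arctan2(u[1],u[0])")
open('kn.py','w').write(s)
E
python3 - <<'E'
from kn import *
for n in ['w11','w12']:
    z=np.load(n+'.npz'); knob(90.5,n,(z['k'],z['d'],z['T']))
knob(89,'w13')
E
```

```text
w11 centre off mm [ 0.2471 -0.5718] axes [35.5811 38.9377] mark r 6.51438615467648 ANGLE -19.800581460928687 area 472
w12 centre off mm [ 1.5238 -0.9996] axes [35.1153 43.7155] mark r 5.341959863362592 ANGLE -20.054916391730046 area 781
t 23.9 pos [0.5519 0.169  0.1511] yaw 73.52701365239137 F [ 1.3  1.2 12.1] M [ 0.915  -0.6579 -0.4601] w 0.3750883047299239 tau [ -2.1171 -40.1508  37.7751   2.4843  -2.5159  -1.888 ]
w13 centre off mm [3.0257 0.1269] axes [32.9896 44.6112] mark r 8.024027816108763 ANGLE -72.50164784712103 area 713
```

View pics/w13.png

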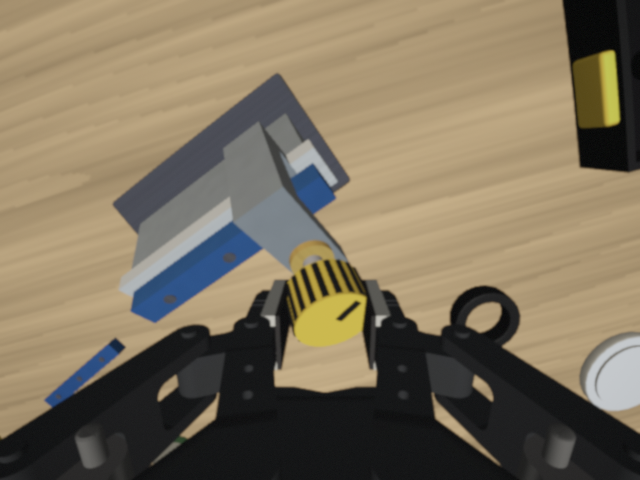

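View pics/w13_r.png

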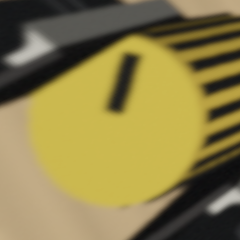

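Request:
servo_tool:
  deltas:
    - [[0,0,0],0]
    - [[0,0,0],0]
    - [[0,0,0],0.6]
    - [[0,0,0],1.9]
    - [[0,0,0],3.2]
    - [[0,0,0],4.5]
    - [[0,0,0],5.8]
    - [[0,0,0],7.1]
    - [[0,0,0],8.4]
    - [[0,0,0],9.0]
  hand: 0.2

```text
time_s: 25.15
position: [0.5486, 0.1685, 0.1467]
eef_rot: [0.287, 0.958, -0.0, -0.001]
ft_force: [0.4, 0.1, -0.4]
gripper_width: 0.603
```

```bash
python3 - <<'E'
from kn import *
knob(89.3,'w14')
E
```

```text
t 25.2 pos [0.5486 0.1685 0.1468] yaw 146.79915053059455 F [ 0.1  0.4 -0.4] M [-0.0698  0.0291 -0.0005] w 0.601491367456509 tau [ -0.0101 -51.8751  50.3924   0.0076  -0.0016   0.5641]
w14 centre off mm [ 1.225  -0.5777] axes [34.3235 43.7463] mark r 8.530851004761873 ANGLE -70.90773103434165 area 745
```

View pics/w14.png

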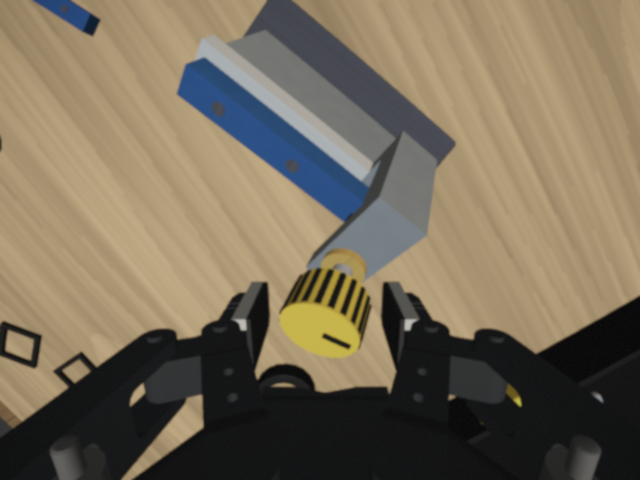

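Request:
servo_tool:
  deltas:
    - [[0,0,0],0]
    - [[0,0,0],0]
    - [[0,0,0],0]
    - [[0,0,0],-1.2]
    - [[0,0,0],-2.5]
    - [[0,0,0],-3.8]
    - [[0,0,0],-5.1]
    - [[0,0,0],-6.4]
    - [[0,0,0],-7.7]
    - [[0,0,0],-9.0]
  hand: -1

```text
time_s: 26.45
position: [0.5504, 0.1686, 0.1488]
eef_rot: [0.798, 0.602, 0.001, 0.001]
ft_force: [-2.8, -4.8, 6.0]
gripper_width: 0.374
```

Request:
servo_tool:
  deltas:
    - [[0,0,0],-0.3]
    - [[0,0,0],-0.3]
    - [[0,0,0],0]
    - [[0,0,0],1.3]
    - [[0,0,0],2.6]
    - [[0,0,0],3.9]
    - [[0,0,0],5.2]
    - [[0,0,0],6.5]
    - [[0,0,0],7.8]
    - [[0,0,0],9.0]
  hand: 0.2

```text
time_s: 27.7
position: [0.549, 0.1684, 0.1471]
eef_rot: [0.286, 0.958, -0.0, -0.0]
ft_force: [-0.5, 0.4, 0.3]
gripper_width: 0.596
```

```bash
python3 - <<'E'
from kn import *
knob(88,'w15')
E
```

```text
t 27.75 pos [0.549  0.1684 0.147 ] yaw 147.2016367178119 F [ 0.6  0.3 -0.4] M [ 0.0004 -0.0195  0.0369] w 0.597426752348019 tau [  0.003  -51.8174  50.3357   0.0193   0.0038   1.5113]
w15 centre off mm [ 1.7107 -0.8647] axes [34.6073 43.9025] mark r 9.798682143366769 ANGLE -125.1439679797085 area 529
```

Request:
servo_tool:
  deltas:
    - [[0,0,0],0]
    - [[0,0,0],0]
    - [[0,0,0],0]
    - [[0,0,0],-1.2]
    - [[0,0,0],-2.5]
    - [[0,0,0],-3.8]
    - [[0,0,0],-5.1]
    - [[0,0,0],-6.4]
    - [[0,0,0],-7.7]
    - [[0,0,0],-9.0]
  hand: -1

```text
time_s: 29.0
position: [0.5504, 0.1682, 0.1491]
eef_rot: [0.799, 0.601, 0.001, 0.002]
ft_force: [-0.9, -8.1, 8.6]
gripper_width: 0.371
```

Request:
servo_tool:
  deltas:
    - [[0,0,0],-0.4]
    - [[0,0,0],-0.4]
    - [[0,0,0],0]
    - [[0,0,0],1.3]
    - [[-0.01,0,-0.02],2.6]
    - [[-0.02,0,-0.03],3.9]
    - [[-0.02,0,-0.03],5.2]
    - [[-0.02,0,-0.03],6.5]
    - [[-0.02,0,-0.03],7.8]
    - [[-0.02,0,-0.03],9.0]
  hand: 0.2

```text
time_s: 30.25
position: [0.5479, 0.1685, 0.1456]
eef_rot: [0.287, 0.958, -0.0, -0.0]
ft_force: [-0.7, -0.5, 0.1]
gripper_width: 0.6
```

```bash
python3 - <<'E'
from kn import *
knob(87,'w16')
E
```

```text
t 30.3 pos [0.5479 0.1685 0.1456] yaw 147.13504575405972 F [ 0.7 -0.3 -0.4] M [ 0.0204 -0.0476  0.0167] w 0.6012961703500228 tau [ -0.0182 -51.648   50.311    0.0078  -0.0002   1.4857]
w16 centre off mm [ 1.6284 -0.843 ] axes [34.9809 43.8782] mark r 9.780243206461627 ANGLE -179.20308406268504 area 466
```

Request:
servo_tool:
  deltas:
    - [[0,0,0],0]
    - [[0,0,0],0]
    - [[0,0,0],0]
    - [[0,0,0],-1.2]
    - [[0,0,0],-2.5]
    - [[0,0,0],-3.8]
    - [[0,0,0],-5.1]
    - [[0,0,0],-6.4]
    - [[0,0,0],-7.7]
    - [[0,0,0],-9.0]
  hand: -1

```text
time_s: 31.55
position: [0.5496, 0.1682, 0.1475]
eef_rot: [0.799, 0.601, 0.001, 0.002]
ft_force: [-1.2, -6.2, 6.1]
gripper_width: 0.377
```

Request:
servo_tool:
  deltas:
    - [[0,0,0],-0.4]
    - [[0,0,0],-0.4]
    - [[0,0,0],0]
    - [[0,0,0],1.3]
    - [[-0.01,0,-0.02],2.6]
    - [[-0.01,0,-0.02],3.9]
    - [[-0.01,0,-0.02],5.2]
    - [[-0.01,0,-0.02],6.5]
    - [[-0.01,0,-0.02],7.8]
    - [[-0.01,0,-0.02],9.0]
  hand: 0.2

```text
time_s: 32.8
position: [0.5474, 0.1685, 0.1446]
eef_rot: [0.286, 0.958, -0.0, -0.0]
ft_force: [-0.2, 0.2, -0.7]
gripper_width: 0.601
```

Request:
servo_tool:
  deltas:
    - [[0,0,0],0]
    - [[0,0,0],0]
    - [[0,0,0],0]
    - [[0,0,0],-1.2]
    - [[0,0,0],-2.5]
    - [[0,0,0],-3.8]
    - [[0,0,0],-5.1]
    - [[0,0,0],-6.4]
    - [[0,0,0],-7.7]
    - [[0,0,0],-9.0]
  hand: -1

```text
time_s: 34.05
position: [0.5491, 0.168, 0.1463]
eef_rot: [0.799, 0.601, 0.001, 0.002]
ft_force: [-0.7, -6.3, 7.6]
gripper_width: 0.375
```

Request:
servo_tool:
  deltas:
    - [[0,0,0],-0.4]
    - [[0,0,0],-0.4]
    - [[0,0,0],0]
    - [[0,0,0],1.3]
    - [[-0.01,0,-0.02],2.6]
    - [[-0.01,0,-0.02],3.9]
    - [[-0.01,0,-0.02],5.2]
    - [[-0.01,0,-0.02],6.5]
    - [[-0.01,0,-0.02],7.8]
    - [[-0.01,0,-0.02],9.0]
  hand: 0.2

```text
time_s: 35.3
position: [0.5469, 0.1685, 0.1436]
eef_rot: [0.286, 0.958, -0.0, -0.0]
ft_force: [0.8, -1.3, 0.5]
gripper_width: 0.6
```

```bash
python3 - <<'E'
from kn import *
knob(84.6,'w17')
E
```

```text
t 35.35 pos [0.5469 0.1685 0.1435] yaw 147.16464243747947 F [-0.  -0.6 -0.1] M [-0.0255  0.0316  0.0056] w 0.5973797680367027 tau [ -0.0164 -51.5326  50.3066   0.0137   0.0006   1.4954]
w17 centre off mm [ 1.7044 -1.0076] axes [34.631  43.8448] mark r 7.277317103686922 ANGLE 71.010827132937 area 755
```

View pics/w17.png

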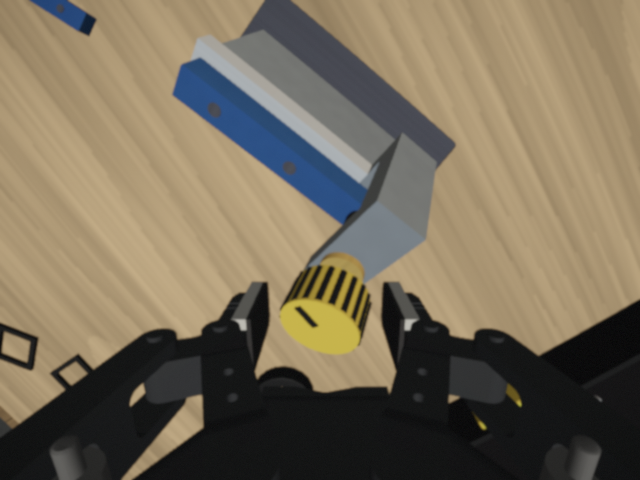

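Request:
servo_tool:
  deltas:
    - [[0,0,0],0]
    - [[0,0,0],0]
    - [[0,0,0],0]
    - [[0,0,0],-1.2]
    - [[0,0,0],-2.5]
    - [[0,0,0],-3.8]
    - [[0,0,0],-5.1]
    - [[0,0,0],-6.4]
    - [[0,0,0],-7.7]
    - [[0,0,0],-9.0]
  hand: -1

```text
time_s: 36.6
position: [0.5484, 0.1678, 0.1452]
eef_rot: [0.799, 0.601, 0.001, 0.002]
ft_force: [-0.4, -8.7, 6.2]
gripper_width: 0.374
```

```bash
python3 - <<'E'
from kn import *
knob(83.3,'w18')
E
```

```text
t 36.65 pos [0.5485 0.1677 0.1453] yaw 73.35423440531835 F [ 1.6 -2.2  7. ] M [-0.3204 -0.5326 -0.1808] w 0.37494027062233604 tau [  1.996  -46.4014  44.6828   0.9009   0.8105  -1.3662]
w18 centre off mm [2.5621 0.0966] axes [34.3168 44.5687] mark r 4.2765934687126625 ANGLE 18.112254419555033 area 717
```

Request:
servo_tool:
  deltas:
    - [[0,0,0],-0.4]
    - [[0,0,0],-0.4]
    - [[0,0,0],0]
    - [[0,0,0],1.3]
    - [[-0.01,0,-0.02],2.6]
    - [[-0.01,0,-0.02],3.9]
    - [[-0.01,0,-0.02],5.2]
    - [[-0.01,0,-0.02],6.5]
    - [[-0.01,0,-0.02],7.8]
    - [[-0.01,0,-0.02],9.0]
  hand: 0.2

```text
time_s: 37.9
position: [0.5464, 0.1685, 0.1426]
eef_rot: [0.286, 0.958, -0.0, -0.0]
ft_force: [-0.7, 1.0, -0.5]
gripper_width: 0.598
```

Request:
servo_tool:
  deltas:
    - [[0,0,0],0]
    - [[0,0,0],0]
    - [[0,0,0],0]
    - [[0,0,0],-1.2]
    - [[0,0,0],-2.5]
    - [[0,0,0],-3.8]
    - [[0,0,0],-5.1]
    - [[0,0,0],-6.4]
    - [[0,0,0],-7.7]
    - [[0,0,0],-9.0]
  hand: -1

```text
time_s: 39.15
position: [0.548, 0.1676, 0.1441]
eef_rot: [0.799, 0.601, 0.001, 0.002]
ft_force: [-0.1, -9.5, 6.8]
gripper_width: 0.377
```

```bash
python3 - <<'E'
from kn import *
knob(82.1,'w19')
cap('side','i19')
E
python3 -c "
import cv2
a=cv2.imread('pics/i10.png')[230:300,265:335];b=cv2.imread('pics/i19.png')[230:300,265:335]
cv2.imwrite('pics/c19.png',cv2.hconcat([cv2.resize(a,(400,400),interpolation=cv2.INTER_CUBIC),cv2.resize(b,(400,400),interpolation=cv2.INTER_CUBIC)]))"
```

```text
t 39.2 pos [0.5481 0.1675 0.1442] yaw 73.34009290220268 F [ 0.9 -2.1  7.5] M [-0.6622 -0.4544 -0.114 ] w 0.3749481701788639 tau [  2.5238 -46.5041  44.8581   0.8321   1.225   -1.2964]
w19 centre off mm [2.7748 0.0903] axes [33.94   45.0095] mark r 4.965077452804803 ANGLE -35.67120198307446 area 675
```

View pics/c19.png

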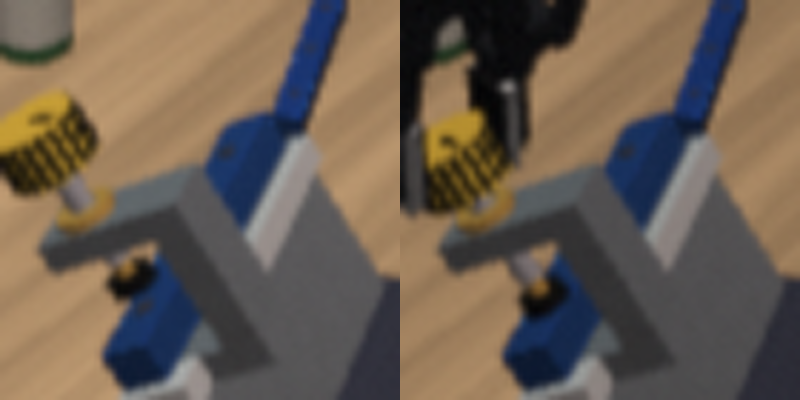

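```bash
python3 -c "
import cv2
a=cv2.imread('pics/w12.png')[120:360,270:440];cv2.imwrite('pics/z12.png',cv2.resize(a,None,fx=3.3,fy=2.5*1.32,interpolation=cv2.INTER_CUBIC)[:792])
a=cv2.imread('pics/w12.png')[180:360,270:440];cv2.imwrite('pics/z12.png',cv2.resize(a,None,fx=3.333,fy=3.3333,interpolation=cv2.INTER_CUBIC))
a=cv2.imread('pics/w17.png')[180:360,270:440];cv2.imwrite('pics/z17.png',cv2.resize(a,None,fx=3.333,fy=3.3333,interpolation=cv2.INTER_CUBIC))
a=cv2.imread('pics/w3.png')[0:140,240:520];cv2.imwrite('pics/z3.png',cv2.resize(a,None,fx=2.5,fy=2.5,interpolation=cv2.INTER_CUBIC))
"
```

```text
(no output)
```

View pics/z12.png

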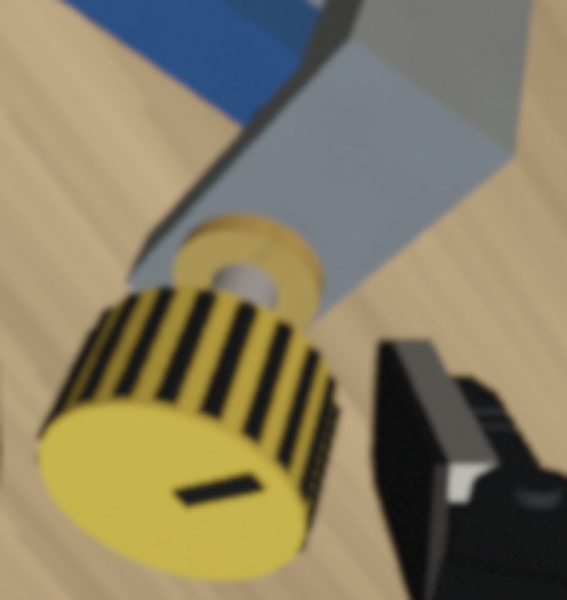

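View pics/z17.png

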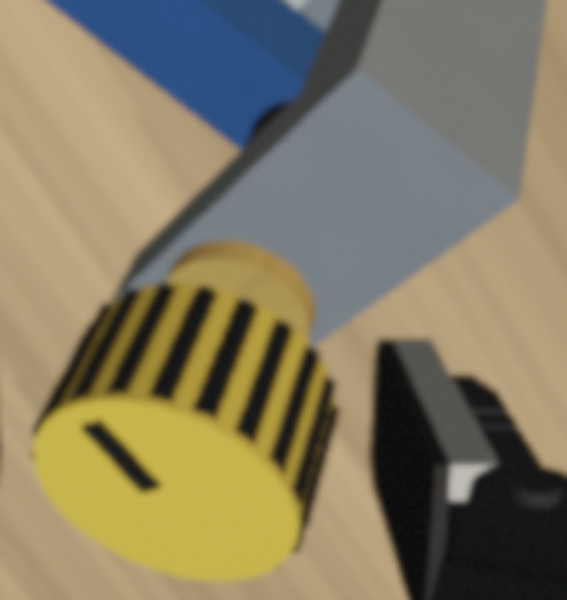

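View pics/z3.png

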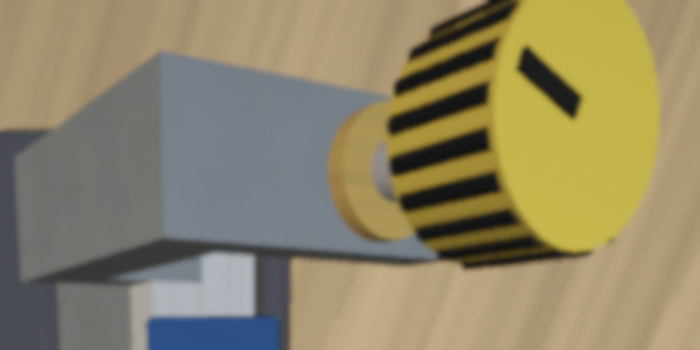

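```bash
cat > hfit.py <<'E'
from bp import *
D={'w12':(3.3333,270,180,0,{(42,-37,60):(350,40),(42,-63,60):(512,157)},(38,307,402,581)),
'w17':(3.3333,270,180,269-0,{(42,-37,60):(360,70),(42,-63,60):(519,197)},(33,302,395,582)),
'w3':(2.5,240,0,0,{(42,-63,60):(163,52),(42,-37,60):(163,238)},(490,660,None,252)),
'w11':(4,280,80+60,0,{(42,-37,60):(193,117),(42,-63,60):(340,150)},(77,289,410,552)),
'w1':(4,230,200,0,{(42,-63,60):(255,330),(42,-37,60):(312,435)},(468,627,208,396))}
Pd={n:(lambda z:(z['k'],z['d'],z['T']))(np.load(n+'.npz')) for n in D}
th=np.linspace(0,2*np.pi,120)
def rs(q):
    R,o=bed(q[:4]); r=[]
    for i,n in enumerate(D):
        sc,ox,oy,rot,cs,bb=D[n]; off=q[5+2*i:7+2*i]; h=q[4]*1000-rot*8/360
        for m,p in cs.items():
            r+=list(proj('wrist',o+R@np.array(m)/1000,Pd[n])[0]+off-(ox+p[0]/sc,oy+p[1]/sc))
        C=np.stack([17*np.cos(th),-50+17*np.sin(th),np.full(120,h+10)])/1000
        e=proj('wrist',o+(R@C).T,Pd[n])+off
        for v,b,c,s in zip((e[:,0].min(),e[:,0].max(),e[:,1].min(),e[:,1].max()),bb,(ox,ox,oy,oy),(sc,)*4):
            if b is not None: r.append(v-(c+b/s))
        r+=list(off*.25)
    r+=[(q[2]-.075)*1000]
    return r
g=least_squares(rs,list(f2.x[:4])+[.09]+[0]*10,loss='soft_l1')
print(g.x); print(np.round(g.fun,2)); J=g.jac; print('sd',np.sqrt(np.diag(np.linalg.inv(J.T@J)))[:5])
for n in D:
    k=list(D).index(n); d=D.pop(n); 
    g2=least_squares(rs,list(f2.x[:4])+[.09]+[0]*(2*len(D)),loss='soft_l1'); print('without',n,g2.x[4])
    D[n]=d
E
python3 hfit.py
```

```text
[ 0.522   0.1075  0.0756  0.3262  0.0916 -0.5623  1.7438 -0.0533  1.3982
  1.9808  0.7821  0.4281  1.017   1.4851  0.1385]
[ 0.14 -0.41  0.41  0.3   0.18 -0.87  0.5  -0.51 -0.14  0.44 -0.42 -0.53
  0.32  0.49  0.72 -0.56  0.8  -0.93 -0.01  0.35 -0.86  0.    0.64  0.
  0.92 -0.91 -0.05  0.5   0.2  -0.85 -0.84  0.81  0.67  0.66 -0.67  0.27
 -0.24  0.11  0.25 -0.4  -0.02 -0.46  0.55  1.49 -0.13  0.28 -1.11  0.37
  0.03  0.55]
sd [0.0009 0.0008 0.0009 0.0045 0.0005]
without w12 0.09171643567664976
without w3 0.09166181742910809
without w11 0.09161850216360555
without w1 0.09170115386104458
without w12 0.09171643567664976Traceback (most recent call last):
  File "hfit.py", line 24, in <module>
    for n in D:
             ^
RuntimeError: dictionary keys changed during iteration
```

Request:
servo_tool:
  deltas:
    - [[0,0,0],0]
    - [[0,0,0],0]
    - [[0,0,0.4],0]
    - [[0,0,1.2],-0.5]
    - [[0.4,0.1,1.5],-1.8]
    - [[1.4,0.3,1.5],-3.1]
    - [[2.4,0.5,1.4],-4.4]
    - [[2.69,0.63,0.9],-5.7]
    - [[2.69,0.63,0.35],-7.0]
    - [[2.69,0.63,0.35],-7.0]
  hand: 0.2

```text
time_s: 40.5
position: [0.6798, 0.2, 0.1586]
eef_rot: [0.987, 0.16, -0.002, -0.0]
ft_force: [0.0, -0.4, 0.2]
gripper_width: 0.598
```

```bash
python3 - <<'E'
from kn import *
P=K('wrist');cap('wrist','w20');np.savez('w20.npz',k=P[0],d=P[1],T=P[2]); print(manip.sense()['position'],manip.sense()['time_s'])
E
```

```text
[0.6805 0.2001 0.1607] 40.55
```

View pics/w20.png

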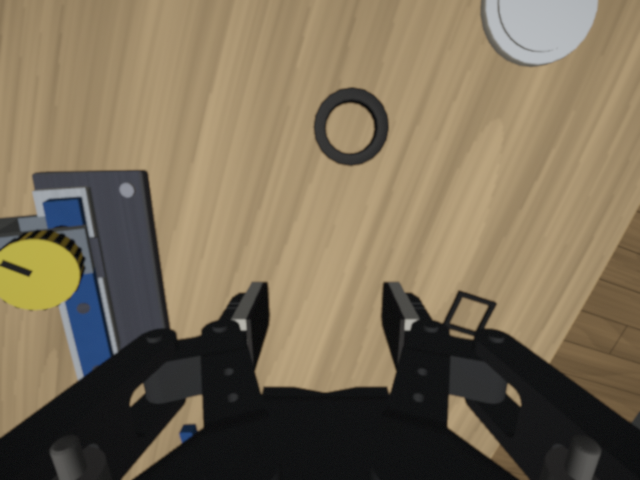

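Request:
servo_tool:
  deltas:
    - [[0,0,1.0],1.3]
    - [[-0.6,0.1,1.6],2.6]
    - [[-1.5,0.3,1.6],3.9]
    - [[-2.5,0.4,1.6],5.2]
    - [[-3.5,0.6,1.6],6.5]
    - [[-4.5,0.7,1.6],7.8]
    - [[-5.5,0.8,1.6],9.1]
    - [[-6.2,0.9,1.4],10.4]
    - [[-6.2,0.9,0.7],11.7]
    - [[-6.2,0.9,0.1],13.0]

```text
time_s: 41.8
position: [0.3714, 0.2455, 0.1673]
eef_rot: [0.477, 0.879, 0.002, 0.002]
ft_force: [0.5, 0.3, 0.4]
gripper_width: 0.604
```

Request:
servo_tool:
  deltas:
    - [[0,0,0],1.3]
    - [[0,0,0],2.6]
    - [[0,0,0],3.9]
    - [[0,0,0],3.9]
    - [[0,0,0],3.9]
    - [[0,0,0],3.9]
    - [[0,0,0],3.9]
    - [[0,0,0],3.9]
    - [[0,0,0],3.9]
    - [[0,0,0],3.9]

```text
time_s: 43.05
position: [0.371, 0.245, 0.1653]
eef_rot: [0.229, 0.974, 0.0, -0.0]
ft_force: [0.5, 0.3, -0.9]
gripper_width: 0.601
```

```bash
python3 - <<'E'
from kn import *
P=K('wrist');cap('wrist','w21');np.savez('w21.npz',k=P[0],d=P[1],T=P[2]); print(manip.sense()['position'],manip.sense()['time_s'])
E
```

```text
[0.371  0.245  0.1653] 43.1
```

View pics/w21.png

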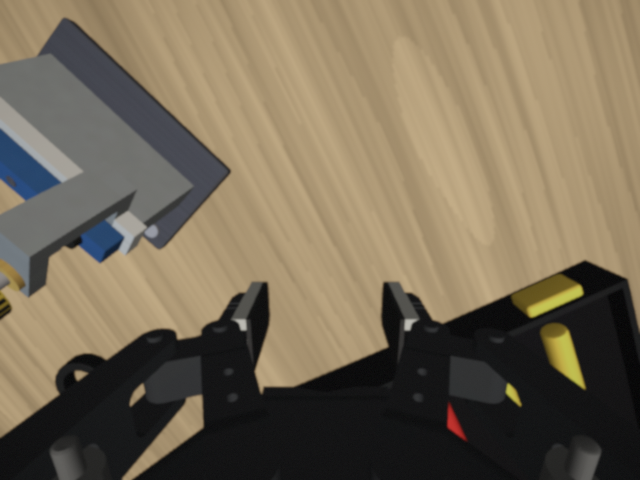

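```bash
python3 -c "
import cv2
a=cv2.imread('pics/w21.png')[200:300,0:150];cv2.imwrite('pics/z21.png',cv2.resize(a,None,fx=5,fy=5,interpolation=cv2.INTER_CUBIC))
"; python3 - <<'E'
from kn import *
P=K('wrist')
R,o=bed([.522,.1075,.0756,.3262])
for m in [(42,-63,60),(42,-37,60),(-18,-63,60),(-18,-37,60),(42,-63,48),(-18,-63,48),(0,-50,18),(9,-50,18),(0,-59,18),(0,-59,19),(0,-59,20),(-9,-50,18),(0,-59,22),(-10-2.5,-75,18),(7.5,-75,18)]: print(m,(proj('wrist',o+R@np.array(m)/1000,P)[0]-[0,200])*5)
E
```

```text
(42, -63, 60) [156.8151 279.8643]
(42, -37, 60) [-55.9617 101.7134]
(-18, -63, 60) [149.7106 484.4047]
(-18, -37, 60) [-23.0392 344.6099]
(42, -63, 48) [265.4228 210.4033]
(-18, -63, 48) [237.3828 420.4258]
(0, -50, 18) [371.8439 156.365 ]
(9, -50, 18) [379.3167 123.4494]
(0, -59, 18) [426.1174 202.2327]
(0, -59, 19) [419.7395 206.5465]
(0, -59, 20) [413.3247 210.8871]
(-9, -50, 18) [364.8125 187.5437]
(0, -59, 22) [400.3833 219.65  ]
(-12.5, -75, 18) [506.953  320.2636]
(7.5, -75, 18) [531.1722 258.5416]
```

View pics/z21.png

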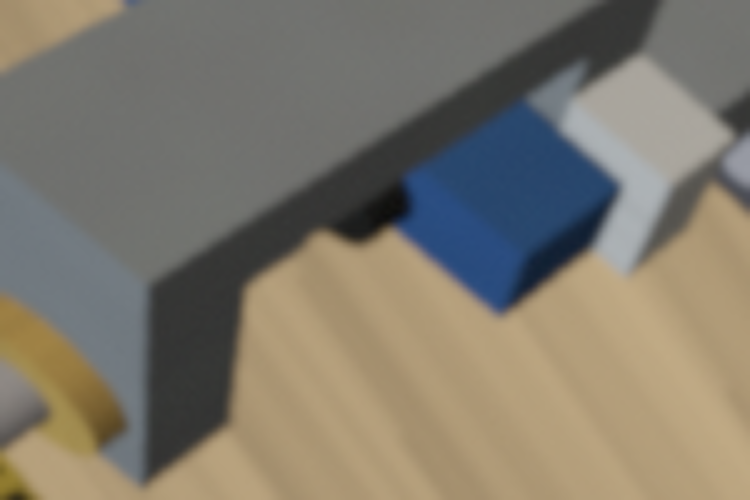

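```bash
python3 - <<'E'
from kn import *
P=K('wrist')
R,o=bed([.522,.1075,.0756,.3262])
im=cv2.imread('pics/w21.png')[215:260,50:125]; im=cv2.resize(im,None,fx=10,fy=10,interpolation=cv2.INTER_CUBIC)
th=np.linspace(0,2*np.pi,100)
for z,c in ((18,(0,255,0)),(19,(0,255,255)),(20,(0,0,255))):
    C=np.stack([9*np.cos(th),-50+9*np.sin(th),np.full(100,z)])/1000
    e=(proj('wrist',o+(R@C).T,P)-[50,215]+[-1.5,0.1])*10
    cv2.polylines(im,[np.round(e).astype(int)],True,c,1)
B=np.array([(7.5,-75,18),(-12.5,-75,18),(-12.5,-40,18),(7.5,-40,18)])/1000
e=(proj('wrist',o+(R@B.T).T,P)-[50,215]+[-1.5,0.1])*10
cv2.polylines(im,[np.round(e).astype(int)],True,(255,255,255),1)
cv2.imwrite('pics/z21o.png',im)
E
```

```text
(no output)
```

View pics/z21o.png

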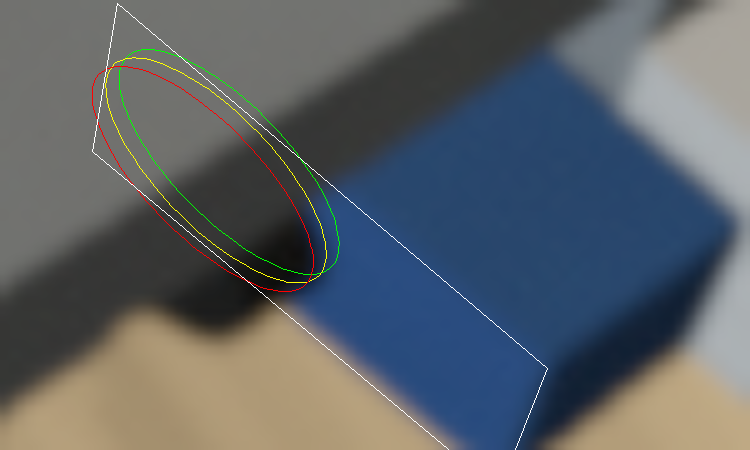

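Request:
servo_tool:
  deltas:
    - [[0.2,-0.1,1.0],-0.4]
    - [[1.2,-0.5,1.2],-0.85]
    - [[2.2,-1.0,1.2],-0.85]
    - [[3.2,-1.4,1.2],-0.85]
    - [[3.5,-1.53,1.0],-0.85]
    - [[3.5,-1.53,0.6],-0.85]
    - [[3.5,-1.53,0.1],-0.85]
    - [[3.5,-1.53,-0.3],-0.85]
    - [[3.5,-1.53,-0.46],-0.85]
    - [[3.5,-1.53,-0.46],-0.85]
  hand: 0.2

```text
time_s: 44.35
position: [0.5454, 0.1688, 0.1421]
eef_rot: [0.286, 0.958, -0.0, -0.0]
ft_force: [-0.0, -0.4, 0.6]
gripper_width: 0.599
```

```bash
python3 - <<'E'
from kn import *
knob(82.6,'w22')
E
```

```text
t 44.4 pos [0.5459 0.1688 0.1428] yaw 146.8004726045676 F [ 0.1 -0.1  0.2] M [-0.0188  0.0379 -0.0166] w 0.5977010182930498 tau [  0.1105 -50.3341  48.9575  -0.0456   0.0034   0.0023]
w22 centre off mm [ 2.2559 -0.848 ] axes [35.0502 43.0537] mark r 6.048276148052431 ANGLE -36.02793791238193 area 767
```

View pics/w22.png

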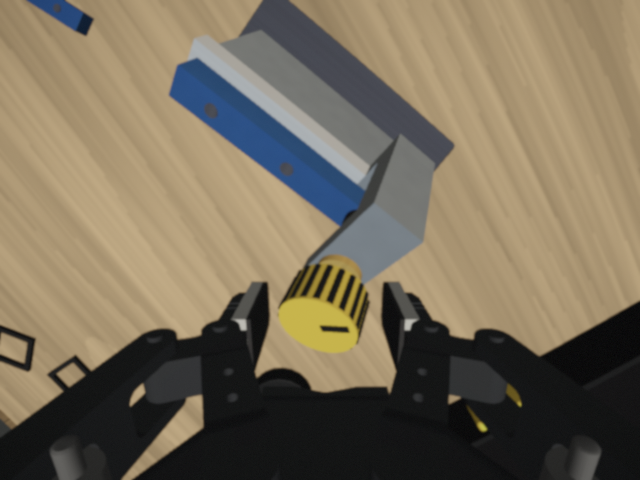

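Same setup as before; two more strokes, then a check.

Request:
servo_tool:
  deltas:
    - [[0,0,0],0]
    - [[0,0,0],0]
    - [[0,0,0],0]
    - [[0,0,0],-1.2]
    - [[0,0,0],-2.5]
    - [[0,0,0],-3.8]
    - [[0,0,0],-5.1]
    - [[0,0,0],-6.4]
    - [[0,0,0],-7.7]
    - [[0,0,0],-9.0]
  hand: -1

```text
time_s: 45.65
position: [0.5483, 0.1673, 0.1451]
eef_rot: [0.796, 0.605, 0.002, 0.003]
ft_force: [0.6, -13.4, 7.2]
gripper_width: 0.376
```

```bash
python3 - <<'E'
from kn import *
knob(81.4,'w23')
E
```

```text
t 45.7 pos [0.5484 0.1671 0.1452] yaw 73.85378410352509 F [ 2.9 -4.6  8.6] M [-1.0921 -0.5958 -0.1214] w 0.37762634204855833 tau [  3.8603 -45.7155  43.9001   1.153    1.9311  -1.2651]
w23 centre off mm [ 2.9708 -0.0657] axes [33.6824 43.3449] mark r 8.760303961199721 ANGLE -88.8999035172548 area 661
```

Request:
servo_tool:
  deltas:
    - [[0,0,0],-0.4]
    - [[0,0,0],-0.4]
    - [[0,0,0],0]
    - [[0,0,0],1.3]
    - [[-0.01,0,-0.02],2.6]
    - [[-0.01,0,-0.02],3.9]
    - [[-0.01,0,-0.02],5.2]
    - [[-0.01,0,-0.02],6.5]
    - [[-0.01,0,-0.02],7.8]
    - [[-0.01,0,-0.02],9.0]
  hand: 0.2

```text
time_s: 46.95
position: [0.5456, 0.1686, 0.1416]
eef_rot: [0.282, 0.959, 0.0, 0.0]
ft_force: [-0.5, -0.2, -0.2]
gripper_width: 0.602
```

Request:
servo_tool:
  deltas:
    - [[0,0,0],0]
    - [[0,0,0],0]
    - [[0,0,0],0]
    - [[0,0,0],-1.2]
    - [[0,0,0],-2.5]
    - [[0,0,0],-3.8]
    - [[0,0,0],-5.1]
    - [[0,0,0],-6.4]
    - [[0,0,0],-7.7]
    - [[0,0,0],-9.0]
  hand: -1

```text
time_s: 48.2
position: [0.5473, 0.1673, 0.1432]
eef_rot: [0.797, 0.603, 0.001, 0.002]
ft_force: [1.7, -14.0, 6.9]
gripper_width: 0.373
```

```bash
python3 - <<'E'
from kn import *
knob(80.2,'w24')
E
```

```text
t 48.25 pos [0.5474 0.1671 0.1433] yaw 73.63771312434254 F [ 2.8 -5.4  6.2] M [-1.19   -0.7239 -0.1039] w 0.3767120203712736 tau [  4.0222 -46.2384  44.3838   1.2588   1.9636  -1.2577]
w24 centre off mm [ 5.4347 -1.5625] axes [34.1608 49.3588] mark r 11.209990929457152 ANGLE -140.27372313493038 area 313
```

Request:
servo_tool:
  deltas:
    - [[0,0,0],-0.4]
    - [[0,0,0],-0.4]
    - [[0,0,0],0]
    - [[0,0,0],1.3]
    - [[-0.01,0,-0.02],2.6]
    - [[-0.01,0,-0.02],3.9]
    - [[-0.01,0,-0.02],5.2]
    - [[-0.01,0,-0.02],6.2]
    - [[-0.01,0,-0.02],6.2]
    - [[-0.01,0,-0.02],6.2]
  hand: 0.2

```text
time_s: 49.5
position: [0.5449, 0.1686, 0.1403]
eef_rot: [0.468, 0.884, 0.0, -0.0]
ft_force: [-1.0, 0.3, 0.3]
gripper_width: 0.599
```

Request:
servo_tool:
  deltas:
    - [[0,0,0],0]
    - [[0,0,0],0]
    - [[0,0,0],0]
    - [[0,0,0],0]
    - [[0,0,0],-0.9]
    - [[0,0,0],-1.8]
    - [[0,0,0],-2.7]
    - [[0,0,0],-3.6]
    - [[0,0,0],-3.6]
    - [[0,0,0],-3.6]
  hand: -1

```text
time_s: 50.75
position: [0.5481, 0.1671, 0.143]
eef_rot: [0.672, 0.741, 0.001, 0.004]
ft_force: [6.7, -5.0, 11.4]
gripper_width: 0.372
```

```bash
python3 - <<'E'
from kn import *
knob(79.8,'w25')
E
```

```text
t 50.8 pos [0.5481 0.1671 0.1431] yaw 95.59425913519279 F [ 7.  -5.6 12.3] M [-2.6712 -1.5388  0.8073] w 0.3731504455715734 tau [  3.4207 -43.6784  40.7432   2.7235   3.3144   0.8038]
w25 centre off mm [0.9296 0.2699] axes [33.4978 39.4724] mark r 9.471215803646974 ANGLE -164.21102355020784 area 489
```

View pics/w25_r.png

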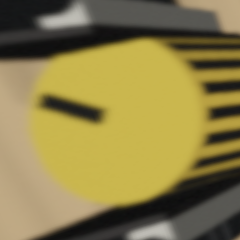

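Request:
servo_tool:
  deltas:
    - [[0,0,0],0]
    - [[0,0,0],0]
    - [[0,0,0],0]
    - [[0,0,0],0]
    - [[0,0,0.3],0]
    - [[0,0,0.9],0.5]
    - [[0,0,1.6],1.5]
    - [[0,0,1.8],2.5]
    - [[0,0,1.8],3.2]
    - [[0,0,1.8],3.2]
  hand: 0.2

```text
time_s: 52.05
position: [0.5452, 0.1685, 0.2314]
eef_rot: [0.491, 0.871, 0.0, 0.0]
ft_force: [0.2, -0.7, 0.2]
gripper_width: 0.6
```

```bash
python3 - <<'E'
from kn import *
knob(79.8,'w26'); cap('side','i26')
a=cv2.imread('pics/w26.png')[110:290,270:400];b=cv2.imread('pics/i26.png')[220:320,250:350]
cv2.imwrite('pics/c26.png',np.hstack([cv2.resize(a,(433,600),interpolation=cv2.INTER_CUBIC),cv2.copyMakeBorder(cv2.resize(b,(360,360),interpolation=cv2.INTER_CUBIC),0,240,0,0,cv2.BORDER_CONSTANT)]))
E
```

```text
t 52.1 pos [0.5451 0.1686 0.231 ] yaw 121.05716683314868 F [ 0.2  0.  -0.7] M [ 0.0183  0.0582 -0.0061] w 0.5961089357819229 tau [  0.0079 -51.3367  50.8003   0.0157   0.0002  -0.3218]
w26 centre off mm [ 0.4761 -0.4833] axes [35.6997 39.014 ] mark r 9.331207509502498 ANGLE -164.35289105498393 area 338
```

View pics/c26.png

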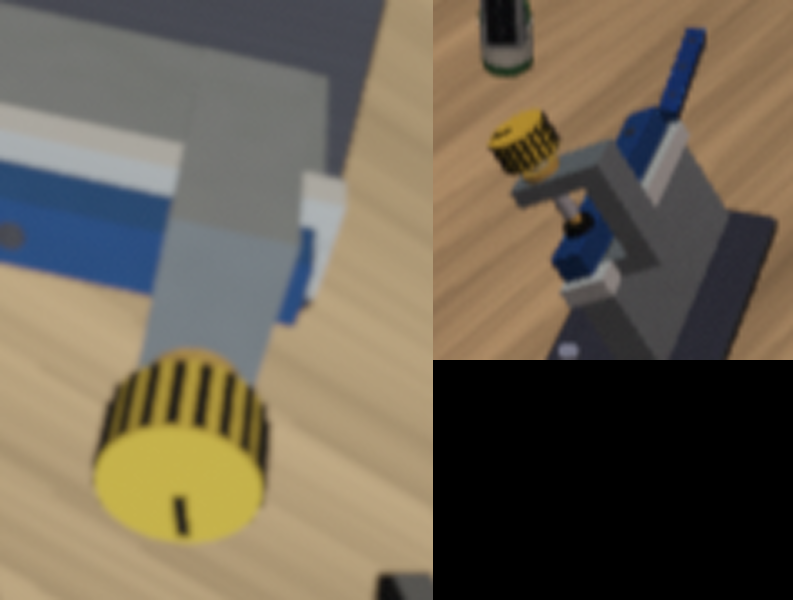

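```bash
python3 - <<'E' 2>/dev/null
from bp import *
D={'w26':(3.3333,270,110,504,{(42,-37,60):(175,222),(42,-63,60):(298,245)},(95,265,423,543)),
'w11':(4,280,140,0,{(42,-37,60):(193,117),(42,-63,60):(340,150)},(77,289,410,552)),
'w12':(3.3333,270,180,0,{(42,-37,60):(350,40),(42,-63,60):(512,157)},(38,307,402,581)),
'w17':(3.3333,270,180,269,{(42,-37,60):(360,70),(42,-63,60):(519,197)},(33,302,395,582)),
'w3':(2.5,240,0,0,{(42,-63,60):(163,52),(42,-37,60):(163,238)},(490,660,None,252)),
'w1':(4,230,200,0,{(42,-63,60):(255,330),(42,-37,60):(312,435)},(468,627,208,396))}
Pd={n:(lambda z:(z['k'],z['d'],z['T']))(np.load(n+'.npz')) for n in D}
th=np.linspace(0,2*np.pi,120)
for pose in ([.522,.1075,.0756,.3262],list(f2.x[:4])):
  R,o=bed(pose)
  for n in D:
    sc,ox,oy,rot,cs,bb=D[n]
    def rs(q):
        r=[]
        for m,p in cs.items(): r+=list(proj('wrist',o+R@np.array(m)/1000,Pd[n])[0]+q[1:3]-(ox+p[0]/sc,oy+p[1]/sc))
        C=np.stack([q[3]*np.cos(th),-50+q[3]*np.sin(th),np.full(120,q[0]+10)])/1000
        e=proj('wrist',o+(R@C).T,Pd[n])+q[1:3]
        for v,b,c in zip((e[:,0].min(),e[:,0].max(),e[:,1].min(),e[:,1].max()),bb,(ox,ox,oy,oy)):
            if b is not None: r.append(v-(c+b/sc))
        return r+[(q[3]-17)]
    g=least_squares(rs,[90,0,0,17]); print(n,'h',g.x[0],'h0',g.x[0]+rot*8/360,'r',g.x[3],g.x[1:3])
E
```

```text
w26 h 79.73518511386246 h0 90.93518511386246 r 17.364103208777458 [0.3868 1.6941]
w11 h 91.5774444272576 h0 91.5774444272576 r 17.328236630166902 [0.3962 1.0281]
w12 h 91.50651850662919 h0 91.50651850662919 r 17.242782054246405 [-0.6143  1.7783]
w17 h 85.69766021540313 h0 91.6754379931809 r 17.329545439627406 [-0.0932  1.2817]
w3 h 91.59640580015225 h0 91.59640580015225 r 17.24767574719316 [1.9936 0.6653]
w1 h 90.47138088666878 h0 90.47138088666878 r 17.565692624597556 [1.7955 0.3328]
w26 h 79.63257323257844 h0 90.83257323257844 r 17.358895182082712 [1.5719 0.3504]
w11 h 91.399259662942 h0 91.399259662942 r 17.325676645658024 [ 1.6121 -0.2498]
w12 h 91.2223122149425 h0 91.2223122149425 r 17.231903984973442 [1.6782 0.4888]
w17 h 85.451345778663 h0 91.42912355644077 r 17.31513265412532 [2.2907 0.0164]
w3 h 91.18058801074356 h0 91.18058801074356 r 17.1964050009251 [-0.4585 -0.6585]
w1 h 90.08570640882829 h0 90.08570640882829 r 17.563657444614243 [ 0.4793 -0.1898]
```

```bash
python3 -c "
from bench import manip
s=manip.sense();print(s['time_s'],s['ft_force'],s['joint_vel'])
print(manip.job_done())"
```

```text
52.15 [-0.7046707  -0.91469302 -0.11710783] [ 1.91553706e-04  2.80757960e-03 -6.08935936e-03 -3.35556455e-03
 -4.66132387e-05 -5.34843382e-03]
the job is handed in; nothing more can be done
None
```

I laid the middle bar (measured 147 mm long) on the sloping bed, let go of it and clamped it, then handed the job in at 52 s. The call reported no verdict.

**Placing:** I set the bar down about 48 mm along from centre, because it could not be lowered past the overarm. Once it lay flat against the tabs I pushed it under the foot with closed fingers.

**Screw:** It took ten grips, and the knob's mark showed about 504° clockwise in total.

**Last checks:**
- **Bar position:** It sits at about y = 0 (within 2 mm), against or close to the tabs at x ≈ -2 to -3 mm. It is flat to within the roughly 3° that single pictures resolve.
- **Clamping:** The height fits of the knob put its start at about 91.2 ± 0.5 mm, so it is now at about 80.0 mm. That is about 2 mm past contact, or roughly 50 N, give or take 12 N. I worked this out from geometry; the clamping force was not measured directly.
- **Disagreement:** Single pictures gave starting heights from 90.1 to 91.7 mm. A close view of the gap under the foot, taken 376° into the turning, implied 91.05 mm, in line with the chosen value.
- **Robot:** The gripper was open about 90 mm above the knob, with no force beyond sensor noise. The tape roll, glue bottle and pliers were not touched.

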